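Dock a lamp battery on the charging cradle and pin it

TASK

Slide the battery pack nose first onto the T rail of the charging cradle until it is fully home and the detent holds it. Then take the locking pin, the one with the plain tall round knob, from the rack and push it down through the hole in the pack's tongue into the cradle until its shoulder sits on the tongue, and let go. Leave the other two pins in the rack and do not knock over or push away anything else on the bench.

Things in the scene. Friction and masses are not known exactly. Their poses are not given: they have to be found in the camera images.
- cradle: charging cradle, fixed; place and yaw vary. Base x -130..+120 mm, y -55..+55, 20 mm thick; origin on the bench, z up, +x the slide-on direction. Flat free apron at x -130..+12: the pack can be set down there at x = -48 and pushed on. Side cheeks |y| 30..44, x +34..+91, 21 mm above the base. End stop at x = +86.5 (1.5 mm beyond home), 34 mm above the base
- home (a point): where the pack's origin is when the detent holds it: on the base's top, cradle x = +40 mm, axes as the cradle's. Detent: a sprung steel nub in each cheek at cradle x = +65 snaps into the notch in the pack's flank; it takes about 10 N to push past, in the last 20 mm
- rail_end (a point): entry end of the aluminium T rail, on the base's top at cradle x = +12 mm, y = 0. The rail runs on to x = +86: flange 36 mm wide, 9.5 to 14 mm above the base, corners rounded at the entry, on a web 16 mm wide
- lock_hole (a point): mouth of the lock hole, 11 mm wide, in the base's top (cradle x = -25 mm), straight down through the 20 mm base; axes as the cradle's
- pack: battery pack, loose, 0.3 to 0.65 kg. Origin under its middle, z up, +x to its nose. Black lower part 56 mm wide, x -45..+45, z 0..24; grey upper part to grip, 44 mm wide (y), 84 long, z 24..60. Channel below, open at the nose, x -35..+45: 40 mm wide, ceiling z = 17, lips z 0..6 with a 24 mm slot. Flank notches at x = +25. Tongue behind to x = -85: 36 mm wide, z 0..8
- tongue_hole (a point): centre of the upper mouth of the 11 mm hole through the tongue: pack x = -65 mm, z = 8 mm; right over the lock hole when the pack is home
- lock_pin: locking pin, steel, loose, 50 g, in one of the rack's three holes: the one with a plain tall round knob. Shank 8 mm across, 26 mm long below the shoulder, tip tapered; shoulder 19 mm across, 5 mm high; knob above it 16 mm across, its top 34 mm above the shoulder's underside. Origin on its axis at the shoulder's underside, z up
- pin_tip (a point): tip of the locking pin's shank, 26 mm below its origin on its axis
- rack: fixed wooden pin rack, 50 (x) x 150 (y) x 30 mm high, with three 11 mm holes at y = -47, 0 and +47 mm, right through; pins stand in them with the shoulder on its top; origin at the underside's centre
- tee_pin: bystander: steel pin with a T handle (bar 40 x 10 mm across its top, top 32 mm above the shoulder), otherwise like the locking pin; stands in the rack; origin at its shoulder's underside
- flat_pin: bystander: steel pin with a flat wide disc head, 28 mm across and 10 mm high; stands in the rack; origin at its shoulder's underside
- tin: bystander: metal can 54 mm across, 58 mm high, standing beside the pack; origin at the centre of its underside
- spray: bystander: bottle 54 mm across, 140 mm high, standing; origin at the centre of its underside
- carton: bystander: cardboard carton 75 x 60 x 80 mm high; origin at the centre of its underside
- jar: bystander: glass jar 64 mm across, 75 mm high; origin at the centre of its underside
- filter: bystander: steel canister 44 mm across, 70 mm high, standing close beside the cradle; origin at the centre of its underside
- lamp: bystander: round lamp head lying face up, 92 mm across, 45 mm high; origin at the centre of its underside

How it is judged:
By the outcome, as a careful person would: the job done as asked, in the order asked, and still so for the second after the job is handed in, with the robot touching nothing.
It also fails if it takes over 69 s, if anything falls off the work surface, if the arm or the gripper's body presses on something with over 40 N, if the wrist force passes 120 N, or if a joint passes its speed limit or range.

ROBOT

A 6-joint arm with a two-finger parallel gripper is mounted at the origin on the work surface. World frame = base frame: x ahead of the robot, y to its left, z up, the work surface at z = 0. Lengths are in m, angles in degrees, forces in N, time in s.
With the tool pointing down it reaches from about 0.3 to 0.75 m from the base axis. Payload 8.5 kg.
Tool frame: the origin (TCP) lies midway between the tips of the shut fingers; the grasp point (between the pads) lies 19 mm behind it (env.grasp_offset is the distance from the TCP to the grasp point, in m); z points along the fingers, y is the line along which they close (so a half turn about z gives the same grasp; the last joint's range is limited). The gripper opens to 85 mm and grips with 20 to 120 N. Pads are 22 mm wide; open, the fingers measure 114 mm over their backs; the gripper's body (76 mm by 85 mm) begins 54 mm behind the grasp point. The pads swing forward as they close: fully open they stand 13 mm farther back than shut.
Start: joints at [-88.024, 21.807, 74.336, -0, 83.858, -12.336], TCP at [0.136, -0.533, 0.199] pointing down, gripper open.
Joint ranges: [-178.18, 178.18], [-50.72, 133.34], [12.68, 142.11], [-81.47, 261.47], [9.98, 163.14], [-165.26, 165.26]. Speed limits (degrees/s): [136.94, 136.94, 180, 180, 180, 180].

INTERFACE

Orientations are given as a 3x3 rotation matrix whose columns are the frame's x, y, z axes.
In Python, from rig import env gives the robot as it stands.
- The arm moves only by the tool servo_tool, never from a script. Its argument "deltas" is text: rows parted by semicolons, each of 7 numbers parted by spaces: the opening, from 0 (shut) to 1 (fully open), then the shift along the tool's x, y, z in mm, then the turn, a rotation vector about the tool's x, y, z in rad. A call has 1 to 8 rows; each row shifts and turns the commanded pose from where the row before left it, along the tool's axes as they then stand; what a row does not reach is not made up. A row lasts 1/12 s, in which the tool goes at most 41.7 mm and 7.16 degrees, less where a joint would pass 70% of its speed; a pose out of reach is approached as far as the arm can. A call is refused whole if a number of a shift passes 41.7 or a number of a turn 0.125, either way. A call with a gripper value outside its range is refused whole. The fingers move at their own pace and stop on an object; "newtons" is the grip in N (left out, the last holds). Time passes only in rows, so rows that do not move let the fingers close. It gives the time, the measured TCP pose, the force, the opening and the grip force at its end, in the units of the state.
- env.observe(): the state, without advancing time (a new reading comes with each control period).
- env.get_image(name): name is "scene" or "top" or "wrist"; returns a dict with "img" (384x512x3 uint8, red, green, blue), "depth" (384x512 float32, m along the optical axis (not along the pixel's ray), 0 where there is no reading), "camera_matrix" (3x3 intrinsics, pixels), "world_to_cam" (4x4, takes a point from world to camera coordinates). Camera axes: x right, y down, z forward; pixel columns grow to the right and rows downward; lengths in m; the calibration is good to about 2 mm. A picture is of the moment at which its call begins.
- env.close_job(): hands the job in; it is judged then, once.
Trained networks look in a picture, given as the dict that the camera call returned (one of the last four; its "shot" number tells which), for a name from the list of things; names that differ only in an ending like _2 or _b are one class to them, and where a whole thing is asked for, a point or a joint stands for the part that bears it (a point fixed in the world has none). Each returns a list of dicts, best first, with "conf" (0 to 1); they miss things now and then, are a little off and sometimes report something else, mostly with a low value. They report only what shows in the picture. A call takes as long as a camera call.
- env.spot_in(name, picture): "bbox" ([centre column, centre row, width, height] in pixels, round what is visible of it).
- env.spot_point(name, picture): "uv" ([column, row] in pixels: a listed point, or the origin of a listed thing).
The state is a dict: "time_s": time; "q": joint angles; "qvel": joint speeds; "joint_efforts": joint torques, N m; "position": TCP position; "tool_rot": TCP orientation; "ft_force": force on the tool from outside, world axes, zero at the start; "wrist_torque": the same for the moment, N m; "grip_width": finger opening in m; "gripper_force": force on a finger pad.
Only numpy, scipy, OpenCV 4.12 (cv2) and the standard library are available. Lean on these libraries where they do the work, as an engineer would, in place of code of your own. Each camera call takes 0.05 s, during which the arm holds its last target. There are 200 camera calls.

## Working session

There is one attempt and no reset: what is moved stays moved. The work goes in short steps, Python scripts to look and compute and a tool call to move; the robot and the scene stay as the last step left them, time stands still between calls to the robot, and variables do not carry over. Pictures are saved under pics/ and viewed, at most 13 in all, crops included, and the job is handed in when it is done.

Besides the shell and the picture viewer there is one more tool, called after ">>>" as name(argument=value, ...), one argument or row to a line, values as JSON. servo_tool: Moves the arm, as the interface text tells. Its arguments: {"type":"object","properties":{"deltas":{"type":"string"},"newtons":{"type":"number"}},"required":["deltas"]}

```bash
mkdir -p pics; ls
cat > h.py <<'E'
import numpy as np, cv2
from rig import env
def ray(p,uv,z):
    K=p["camera_matrix"];T=np.linalg.inv(p["world_to_cam"])
    d=T[:3,:3]@np.linalg.solve(K,[uv[0],uv[1],1.]);o=T[:3,3]
    return o+d*(z-o[2])/d[2]
def cloud(p):
    K=p["camera_matrix"];T=np.linalg.inv(p["world_to_cam"]);d=p["depth"]
    v,u=np.mgrid[:d.shape[0],:d.shape[1]]
    P=np.stack([(u-K[0,2])/K[0,0]*d,(v-K[1,2])/K[1,1]*d,d],-1)
    W=P@T[:3,:3].T+T[:3,3]; W[d==0]=np.nan
    return W
def save(p,n): cv2.imwrite("pics/"+n+".png",cv2.cvtColor(p["img"],cv2.COLOR_RGB2BGR))
E
python3 - <<'E'
from h import *
np.set_printoptions(precision=3,suppress=True)
H=dict(pack=0,tongue_hole=.028,home=.02,rail_end=.02,lock_hole=.02,cradle=0,lock_pin=.03,rack=0,tee_pin=.03,flat_pin=.03,tin=0,spray=0,carton=0,jar=0,filter=0,lamp=0)
ims=[]
for n in ("top","scene"):
    p=env.get_image(n);ims.append(p["img"]);save(p,n)
    print(n,np.linalg.inv(p["world_to_cam"])[:3,3])
    for k,z in H.items():
        r=env.spot_point(k,p)[:2]
        print(k,[(round(a["conf"],2),np.round(a["uv"]),ray(p,a["uv"],z)) for a in r])
E
```

```text
pics
top [0.291 0.002 1.085]
pack [(0.96, array([240., 177.]), array([ 0.578, -0.007,  0.   ])), (0.65, array([323., 190.]), array([ 0.503, -0.251,  0.   ]))]
tongue_hole []
home [(0.59, array([142., 208.]), array([0.517, 0.293, 0.02 ]))]
rail_end [(0.83, array([137., 215.]), array([0.5  , 0.309, 0.02 ]))]
lock_hole [(0.74, array([134., 226.]), array([0.468, 0.319, 0.02 ])), (0.29, array([141., 221.]), array([0.481, 0.298, 0.02 ]))]
cradle [(0.8, array([141., 221.]), array([0.483, 0.306, 0.   ]))]
lock_pin [(0.58, array([326., 193.]), array([ 0.488, -0.25 ,  0.03 ]))]
rack [(0.62, array([333., 194.]), array([ 0.485, -0.277,  0.   ]))]
tee_pin [(0.42, array([360., 187.]), array([ 0.491, -0.352,  0.03 ]))]
flat_pin [(0.45, array([340., 193.]), array([ 0.482, -0.291,  0.03 ])), (0.35, array([241., 177.]), array([ 0.569, -0.01 ,  0.03 ]))]
tin [(0.79, array([212., 195.]), array([0.533, 0.085, 0.   ])), (0.67, array([201., 259.]), array([0.349, 0.138, 0.   ]))]
spray [(0.93, array([299., 135.]), array([ 0.686, -0.209,  0.   ]))]
carton [(0.88, array([160., 150.]), array([0.697, 0.23 , 0. 
[... 1116 characters left out ...]
y([0.703, 0.186, 0.03 ]))]
rack [(0.59, array([176., 283.]), array([ 0.479, -0.284,  0.   ]))]
tee_pin [(0.75, array([159., 299.]), array([ 0.483, -0.342,  0.03 ]))]
flat_pin [(0.48, array([173., 280.]), array([ 0.483, -0.292,  0.03 ])), (0.48, array([186., 265.]), array([ 0.486, -0.25 ,  0.03 ]))]
tin [(0.67, array([264., 187.]), array([0.531, 0.073, 0.   ]))]
spray [(0.96, array([274., 294.]), array([ 0.684, -0.215,  0.   ]))]
carton [(0.89, array([335., 171.]), array([0.69 , 0.225, 0.   ]))]
jar [(0.57, array([222., 154.]), array([0.358, 0.145, 0.   ]))]
filter [(0.32, array([170., 280.]), array([ 0.464, -0.284,  0.   ]))]
lamp [(0.8, array([174., 213.]), array([ 0.359, -0.119,  0.   ]))]
```

Run:
```python
from h import *
np.set_printoptions(precision=3,suppress=True)
a=cv2.imread("pics/top.png")[120:280,100:390]
b=cv2.imread("pics/scene.png")[100:330,130:390]
a=cv2.resize(a,(760,419),interpolation=cv2.INTER_CUBIC)
cv2.imwrite("pics/a.png",a); cv2.imwrite("pics/b.png",cv2.resize(b,(678,600),interpolation=cv2.INTER_CUBIC))
p=env.get_image("top")
W=cloud(p)
def rect(name,cx,cy,r,z0,z1):
    m=(np.hypot(W[...,0]-cx,W[...,1]-cy)<r)&(W[...,2]>z0)&(W[...,2]<z1)
    pts=W[m]; 
    if len(pts)<5: print(name,len(pts));return
    print(name,len(pts),pts.mean(0),cv2.minAreaRect((pts[:,:2]*1000).astype(np.float32)))
rect("packtop",.58,-.01,.08,.052,.068)
rect("pack all",.58,-.01,.08,.015,.068)
rect("tin",.533,.08,.05,.05,.07)
rect("cradle base",.48,.31,.17,.012,.026)
rect("cheeks",.517,.3,.1,.037,.046)
rect("endstop",.517,.3,.12,.048,.06)
rect("filter",.459,.208,.08,.06,.08)
rect("rack",.48,-.29,.12,.024,.036)
rect("knobs",.48,-.29,.12,.055,.075)
```

```text
packtop 444 [ 0.586 -0.007  0.06 ] ((569.3328857421875, 14.533790588378906), (82.737548828125, 107.02093505859375), 38.231719970703125)
pack all 611 [ 0.581 -0.006  0.051] ((569.0508422851562, 12.890083312988281), (90.98611450195312, 108.80138397216797), 40.618473052978516)
tin 232 [0.536 0.076 0.057] ((536.5604858398438, 76.0093994140625), (48.42909240722656, 47.32649230957031), 39.10805892944336)
cradle base 2349 [0.446 0.315 0.02 ] ((468.399169921875, 274.94525146484375), (183.59878540039062, 249.70973205566406), 72.48989868164062)
cheeks 209 [0.543 0.285 0.04 ] ((537.9425048828125, 281.1291809082031), (108.76235961914062, 79.90926361083984), 88.71533203125)
endstop 371 [0.575 0.273 0.054] ((538.880615234375, 244.67532348632812), (197.87466430664062, 75.73865509033203), 37.27887725830078)
filter 169 [0.457 0.204 0.065] ((457.98291015625, 203.62705993652344), (40.04182434082031, 39.60776138305664), 82.59339141845703)
rack 691 [ 0.485 -0.29   0.03 ] ((486.2749328613281, -294.2524719238281), (50.543243408203125, 151.60609436035156), 2.725947856903076)
knobs 79 [ 0.486 -0.306  0.061] ((491.7503967285156, -293.69244384765625), (108.61680603027344, 38.68470001220703), 84.86212921142578)
```

View pics/a.png

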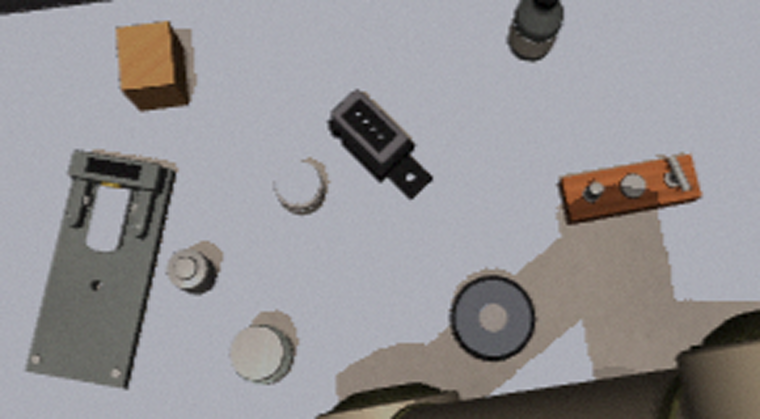

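View pics/b.png

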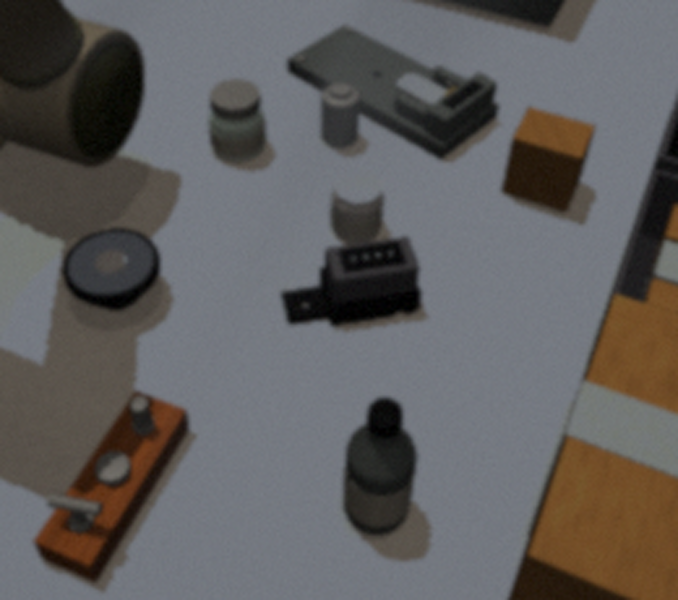

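The overhead picture shows the cradle at left with its end stop at top, crop (115,165), and lock hole at (96,285). The pack is in the middle with its nose up-left at (345,110) and tongue hole at (410,178), and the tin is beside it at (302,187). The tall-knob pin is the leftmost in the rack at (594,188), with the flat disc in the middle and the T handle on the right.

Run:
```python
from h import *
np.set_printoptions(precision=4,suppress=True)
for cam in("top","scene"):
    p=env.get_image(cam);W=cloud(p)
    def rect(name,cx,cy,r,z0,z1,ex=None):
        m=(np.hypot(W[...,0]-cx,W[...,1]-cy)<r)&(W[...,2]>z0)&(W[...,2]<z1)
        if ex is not None: m&=np.hypot(W[...,0]-ex[0],W[...,1]-ex[1])>ex[2]
        n,l,s,c=cv2.connectedComponentsWithStats(m.astype(np.uint8))
        if n<2: print(name,0);return
        k=1+np.argmax(s[1:,4]);pts=W[l==k]
        print(name,len(pts),pts.mean(0),cv2.minAreaRect((pts[:,:2]*1000).astype(np.float32)))
    rect("packtop",.58,-.01,.09,.054,.068,(.536,.076,.035))
    rect("tongue",.545,-.055,.05,.004,.014)
    rect("base",.46,.31,.17,.016,.024,(.458,.204,.035))
    rect("cheeks",.517,.3,.1,.037,.046)
    rect("endstop",.575,.273,.08,.05,.06)
    rect("lockpin",.488,-.25,.02,.055,.075)
    if cam=="top":
        im=p["img"]; g=cv2.cvtColor(im,cv2.COLOR_RGB2GRAY)
        s=g[220:235,125:145]; 
        i=np.unravel_index(s.argmin(),s.shape);print("hole dark",i[1]+125,i[0]+220,ray(p,(i[1]+125,i[0]+220),.02))
        q=(100+410/2.62,120+178/2.62);print("tongue hole",ray(p,q,.008))
print(env.observe()["tool_rot"])
```

```text
packtop 417 [ 0.5881 -0.0102  0.0599] ((588.6853637695312, -10.533370971679688), (82.76338195800781, 43.83476257324219), 37.57108688354492)
tongue 157 [ 0.5384 -0.0479  0.0082] ((540.7491455078125, -41.09177017211914), (54.943580627441406, 46.61273193359375), 36.88458251953125)
base 2187 [0.4443 0.317  0.0197] ((478.885498046875, 309.14483642578125), (111.92298889160156, 249.10458374023438), 72.63549041748047)
cheeks 89 [0.5316 0.2533 0.0404] ((530.7731323242188, 254.5402069091797), (15.808501243591309, 53.05174255371094), 72.89949798583984)
endstop 334 [0.5794 0.2759 0.054 ] ((578.5623168945312, 276.764404296875), (100.20670318603516, 32.4890022277832), 72.55097961425781)
lockpin 28 [ 0.4834 -0.2453  0.0634] ((484.1280212402344, -245.89688110351562), (12.752680778503418, 15.31105899810791), 67.66329193115234)
hole dark 136 228 [0.4615 0.3148 0.02  ]
tongue hole [ 0.5346 -0.0511  0.008 ]
packtop 484 [ 0.5898 -0.0142  0.0613] ((588.7178955078125, -10.673454284667969), (83.88380432128906, 45.785118103027344), 38.54142379760742)
tongue 195 [ 0.5382 -0.0502  0.0092] ((535.87451171875, -47.19363784790039), (40.436561584472656, 43.250946044921875), 37.36211013793945)
base 1008 [0.4525 0.3094 0.0214] ((477.9530029296875, 308.88189697265625), (116.37042236328125, 252.51698303222656), 72.91824340820312)
cheeks 118 [0.5549 0.2558 0.0415] ((555.508056640625, 282.4601745605469), (99.70230102539062, 82.60282897949219), 71.82630920410156)
endstop 228 [0.5808 0.2726 0.0554] ((578.2463989257812, 275.91693115234375), (102.69556427001953, 34.6573600769043), 72.5595932006836)
lockpin 55 [ 0.4845 -0.2482  0.0637] ((483.1093444824219, -247.1771697998047), (14.93448257446289, 16.230344772338867), 77.7086181640625)
[[ 0.969   0.2472 -0.    ]
 [ 0.2472 -0.969   0.    ]
 [-0.     -0.     -1.    ]]
```

```bash
cat >> h.py <<'E'
def plan(x,y,z,hd,op,step=36,turn=.11,pad=0):
    """rows to bring TCP to (x,y,z) [m], tool x heading hd [deg], levelled"""
    from scipy.spatial.transform import Rotation as R
    s=env.observe();p=np.array(s["position"]);M=np.array(s["tool_rot"])
    c,sn=np.cos(np.radians(hd)),np.sin(np.radians(hd))
    G=np.array([[c,sn,0],[sn,-c,0],[0,0,-1.]]);t=np.array([x,y,z])
    w=R.from_matrix(M.T@G).as_rotvec();D=(t-p)*1000
    n=max(1,int(np.ceil(max(np.linalg.norm(D)/step,np.linalg.norm(w)/turn))))
    rows=[]
    for i in range(n):
        S=M.T@(t-p)*1000/(n-i);S=np.round(S,1);r=np.round(R.from_matrix(M.T@G).as_rotvec()/(n-i),3)
        rows.append(f"{op} "+" ".join(f"{v:g}" for v in [*S,*r]))
        p=p+M@S/1000;M=M@R.from_rotvec(r).as_matrix()
    for i in range(0,n,8): print("; ".join(rows[i:i+8]))
    print("t",s["time_s"],"pos",np.round(s["position"],4),"w",s["grip_width"])
E
python3 -c "
from h import *
plan(.5887,-.0105,.15,37.7,.85)"
```

```text
0.85 28.4 -19.7 2.4 -0 -0 -0.02; 0.85 28.8 -19.1 2.4 -0 -0 -0.02; 0.85 29.2 -18.6 2.4 -0 -0 -0.02; 0.85 29.5 -18 2.4 -0 -0 -0.02; 0.85 29.9 -17.4 2.4 -0 -0 -0.021; 0.85 30.2 -16.8 2.4 -0 -0 -0.02; 0.85 30.6 -16.1 2.5 -0 -0 -0.021; 0.85 30.9 -15.5 2.4 -0 -0 -0.02
0.85 31.2 -14.9 2.5 -0 -0 -0.021; 0.85 31.5 -14.2 2.4 -0 -0 -0.02; 0.85 31.8 -13.6 2.5 -0 -0 -0.021; 0.85 32.1 -12.9 2.4 -0 -0 -0.02; 0.85 32.3 -12.3 2.5 -0 -0 -0.021; 0.85 32.5 -11.6 2.4 -0 -0 -0.02; 0.85 32.8 -10.9 2.5 -0 -0 -0.021; 0.85 33 -10.2 2.4 -0 -0 -0.02
0.85 33.2 -9.6 2.5 -0 -0 -0.021; 0.85 33.4 -8.9 2.4 -0 -0 -0.02; 0.85 33.6 -8.2 2.5 -0 -0 -0.021; 0.85 33.7 -7.5 2.4 -0 -0 -0.02
t 1.85 pos [ 0.136  -0.5329  0.1987] w 0.08563465853104403
```

>>> servo_tool(
  deltas="0.85 28.4 -19.7 2.4 0 0 -0.02; 0.85 28.8 -19.1 2.4 0 0 -0.02; 0.85 29.2 -18.6 2.4 0 0 -0.02; 0.85 29.5 -18 2.4 0 0 -0.02; 0.85 29.9 -17.4 2.4 0 0 -0.02; 0.85 30.2 -16.8 2.4 0 0 -0.02; 0.85 30.6 -16.1 2.4 0 0 -0.02; 0.85 31 -15.5 2.4 0 0 -0.02",
  newtons=80,
)

```text
time_s: 2.52
position: [0.3181, -0.3226, 0.1796]
tool_rot: [[0.917, 0.399, 0.0], [0.399, -0.917, -0.0], [0.0, 0.0, -1.0]]
ft_force: [0.9, -1.1, 0.5]
grip_width: 0.0725
gripper_force: 0.0
```

>>> servo_tool(
  deltas="0.85 31.2 -14.9 2.5 0 0 -0.021; 0.85 31.5 -14.2 2.4 0 0 -0.02; 0.85 31.8 -13.6 2.5 0 0 -0.021; 0.85 32.1 -12.9 2.4 0 0 -0.02; 0.85 32.3 -12.3 2.5 0 0 -0.021; 0.85 32.5 -11.6 2.4 0 0 -0.02; 0.85 32.8 -10.9 2.5 0 0 -0.021; 0.85 33 -10.2 2.4 0 0 -0.02",
)

```text
time_s: 3.18
position: [0.4998, -0.1138, 0.1599]
tool_rot: [[0.839, 0.544, 0.0], [0.544, -0.839, -0.0], [0.0, 0.0, -1.0]]
ft_force: [-0.3, -0.8, 0.6]
grip_width: 0.0722
gripper_force: 0.0
```

>>> servo_tool(
  deltas="0.85 33.2 -9.6 2.5 0 0 -0.021; 0.85 33.4 -8.9 2.4 0 0 -0.02; 0.85 33.6 -8.2 2.5 0 0 -0.021; 0.85 33.7 -7.5 2.4 0 0 -0.02; 0.85 0 0 0 0 0 0; 0.85 0 0 0 0 0 0",
)

```text
time_s: 3.68
position: [0.59, -0.0098, 0.1495]
tool_rot: [[0.791, 0.612, -0.001], [0.612, -0.791, 0.0], [-0.001, -0.001, -1.0]]
ft_force: [-0.5, -0.3, -0.7]
grip_width: 0.0726
gripper_force: 0.0
```

Verify with the wrist camera while above the pack.

Run:
```python
from h import *
np.set_printoptions(precision=4,suppress=True)
p=env.get_image("wrist");save(p,"w1");W=cloud(p)
m=(W[...,2]>.052)&(W[...,2]<.068)&(np.hypot(W[...,0]-.589,W[...,1]+.0105)<.065)
m=cv2.morphologyEx(m.astype(np.uint8),cv2.MORPH_OPEN,np.ones((3,3)))
pts=W[m>0];print(len(pts),pts.mean(0),cv2.minAreaRect((pts[:,:2]*1000).astype(np.float32)))
for a in env.spot_point("tongue_hole",p)[:2]: print(a["conf"],a["uv"],ray(p,a["uv"],.008))
plan(.5887,-.0105,.030,37.7,.85)
```

```text
4758 [ 0.5901 -0.0085  0.0601] ((588.0332641601562, -10.10128402709961), (82.81463623046875, 44.096126556396484), 37.146724700927734)
0.92 [251.7, 226.7] [ 0.5336 -0.0501  0.008 ]
0.85 0.1 -0.3 30 -0 0 -0.001; 0.85 0 -0.3 30 -0 0 -0; 0.85 0.1 -0.2 30 -0 0 -0.001; 0.85 0 -0.3 30.1 -0 0 -0
t 3.7833 pos [ 0.5892 -0.0115  0.1501] w 0.07283629871545226
```

View pics/w1.png

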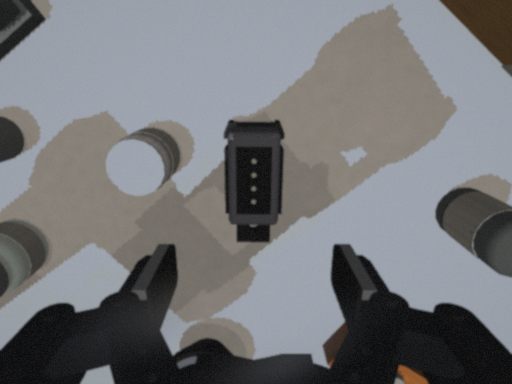

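The wrist view shows the pack upright at (254,170), centred between the fingers (175 and 335), tin clear at (140,160). Descend and grip.

>>> servo_tool(
  deltas="0.85 0 -0.5 30 0 0 0.003; 0.85 0 -0.5 30 0 0 0; 0.85 -0.5 0 30 0 0 0; 0.85 -0.5 0 22 0 0 0; 0.85 0 0 8 0 0 0; 0.85 0 0 0 0 0 0",
)

```text
time_s: 4.28
position: [0.587, -0.0117, 0.0289]
tool_rot: [[0.795, 0.606, -0.003], [0.606, -0.795, 0.001], [-0.002, -0.002, -1.0]]
ft_force: [0.3, -0.1, -0.7]
grip_width: 0.0729
gripper_force: 0.0
```

>>> servo_tool(
  deltas="0.3 0 0 0 0 0 0; 0.3 0 0 0 0 0 0; 0.3 0 0 0 0 0 0; 0.3 0 0 0 0 0 0; 0.3 0 0 0 0 0 0; 0.3 0 0 0 0 0 0",
  newtons=80,
)

```text
time_s: 4.78
position: [0.5883, -0.0109, 0.0306]
tool_rot: [[0.794, 0.607, 0.001], [0.607, -0.794, -0.0], [0.0, 0.001, -1.0]]
ft_force: [-1.0, 0.1, -0.1]
grip_width: 0.0253
gripper_force: 0.0
```

```bash
python3 -c "
from h import *
s=env.observe();print(s['position'],s['grip_width'],s['gripper_force'],s['ft_force'])
plan(s['position'][0],s['position'][1],.14,37.7,.3)"
```

```text
[ 0.58832523 -0.01089235  0.03056452] 0.025274159786050836 0.0 [-1.01499522  0.06736334 -0.11158521]
0.3 0 0 -27.4 0 -0 -0.001; 0.3 0 0 -27.3 0 -0 -0.001; 0.3 0 0 -27.4 0 -0 -0.002; 0.3 0.1 0.1 -27.3 0.001 -0 -0.001
t 4.7833 pos [ 0.5883 -0.0109  0.0306] w 0.025274159786050836
```

Run:
```python
from h import *
p=env.get_image("wrist");q=env.get_image("scene")
b=cv2.resize(q["img"][160:260,200:340],(560,400))
im=np.hstack([cv2.resize(p["img"][100:384,100:400],(422,400)),cv2.resize(q["img"][160:266,200:300],(377,400))])
save({"img":im},"w2");print(env.observe()["grip_width"])
```

```text
0.025547970002400583
```

View pics/w2.png

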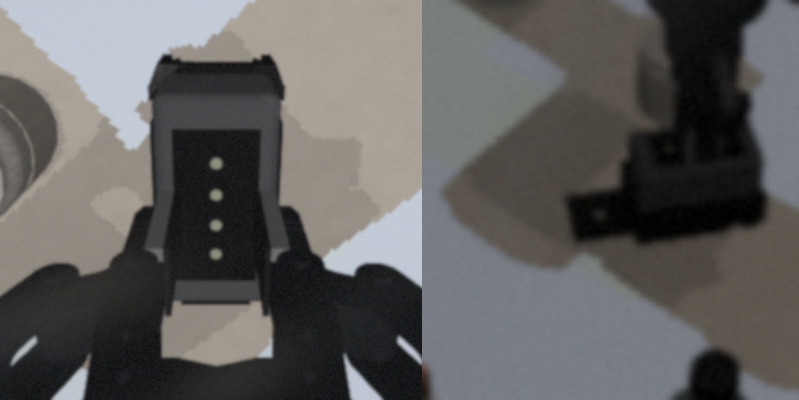

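Run:
```python
from h import *
np.set_printoptions(precision=4,suppress=True)
p=env.get_image("wrist");W=cloud(p)
for x,y in [(155,230),(165,215),(170,260),(158,210),(150,240),(275,240),(215,110),(216,195),(216,290),(160,110),(140,85),(275,85)]:
    u,v=int(100+x*300/422),int(100+y*284/400);print((x,y),W[v,u],p["depth"][v,u])
t=env.get_image("top");W=cloud(t)
m=(np.hypot(W[...,0]-.589,W[...,1]+.0105)<.07)&(W[...,2]<.068)&(W[...,2]>.053)
print(m.sum(),W[m].mean(0))
o=env.observe();print({k:o[k] for k in("position","grip_width","gripper_force","ft_force","wrist_torque","q")})
print(env.grasp_offset)
```

```text
(155, 230) [0.5853 0.0092 0.0906] 0.13121179
(165, 215) [0.5865 0.0077 0.082 ] 0.13928604
(170, 260) [0.5849 0.0029 0.0989] 0.12451903
(158, 210) [0.5854 0.0098 0.08  ] 0.14107959
(150, 240) [0.5847 0.0099 0.0956] 0.12637919
(275, 240) [ 0.6059 -0.0173  0.0962] 0.1257379
(215, 110) [0.6164 0.0118 0.0593] 0.15259524
(216, 195) [ 0.5928 -0.0068  0.0616] 0.15990506
(216, 290) [ 0.5613 -0.0308  0.0613] 0.17257793
(160, 110) [0.6054 0.0264 0.0597] 0.15220864
(140, 85) [0.5909 0.0359 0.    ] 0.21068482
(275, 85) [ 0.6313 -0.0074  0.0244] 0.18569946
0 [nan nan nan]
{'position': array([ 0.5882, -0.0109,  0.0302]), 'grip_width': 0.025834767990732067, 'gripper_force': 0.0, 'ft_force': array([-0.4887, -0.2521,  0.0726]), 'wrist_torque': array([-0.0169,  0.0569, -0.0166]), 'q': array([-12.582 ,  35.1093,  81.5003,  -0.0007,  63.3882,  40.0148])}
0.0187<stdin>:8: RuntimeWarning: Mean of empty slice.
  ret = um.true_divide(
```

Run:
```python
from h import *
np.set_printoptions(precision=1,suppress=True)
p=env.get_image("wrist");W=cloud(p);o=env.observe()
T=(W-np.array(o["position"]))@np.array(o["tool_rot"])*1000
for v in range(215,330,8):
    print(v,[ (u,*np.round(T[v,u]).astype(int)) for u in (205,212,218,224,288,294,300,306)])
Tc=np.linalg.inv(p["world_to_cam"]);print("cam in tool",(Tc[:3,3]-o["position"])@o["tool_rot"]*1000, o["tool_rot"].T@Tc[:3,:3])
t=env.get_image("top");s=env.get_image("scene")
for q in(t,s):
    for tag,P in(("tcp",o["position"]),("grasp",np.array(o["position"])-.0187*o["tool_rot"][:,2])):
        c=q["world_to_cam"]@np.append(P,1);uv=q["camera_matrix"]@c[:3];print(tag,uv[:2]/uv[2])
save({"img":cv2.resize(s["img"][170:240,220:320],(800,560),interpolation=cv2.INTER_CUBIC)},"s3")
```

```text
215 [(205, np.int64(-8), np.int64(-33), np.int64(30)), (212, np.int64(17), np.int64(-20), np.int64(-29)), (218, np.int64(17), np.int64(-17), np.int64(-29)), (224, np.int64(18), np.int64(-14), np.int64(-29)), (288, np.int64(18), np.int64(17), np.int64(-29)), (294, np.int64(18), np.int64(19), np.int64(-30)), (300, np.int64(-8), np.int64(31), np.int64(30)), (306, np.int64(-8), np.int64(35), np.int64(30))]
223 [(205, np.int64(-14), np.int64(-34), np.int64(30)), (212, np.int64(13), np.int64(-21), np.int64(-29)), (218, np.int64(13), np.int64(-18), np.int64(-29)), (224, np.int64(14), np.int64(-15), np.int64(-30)), (288, np.int64(13), np.int64(17), np.int64(-29)), (294, np.int64(13), np.int64(20), np.int64(-29)), (300, np.int64(-14), np.int64(32), np.int64(30)), (306, np.int64(-14), np.int64(36), np.int64(30))]
231 [(205, np.int64(-20), np.int64(-34), np.int64(31)), (212, np.int64(8), np.int64(-21), np.int64(-28)), (218, np.int64(9), np.int64(-18), np.int64(-30)), (224, np.int64(10), np.int64(-15), np.int64(-31)), (288, np.int64(10), np.int64(17), np.int64(-31)), (294, np.int64(9), np.int64(
[... 4479 characters left out ...]
, np.int64(-79)), (300, np.int64(15), np.int64(13), np.int64(-99)), (306, np.int64(16), np.int64(15), np.int64(-100))]
327 [(205, np.int64(16), np.int64(-13), np.int64(-103)), (212, np.int64(16), np.int64(-11), np.int64(-103)), (218, np.int64(-101), np.int64(-28), np.int64(30)), (224, np.int64(-102), np.int64(-23), np.int64(30)), (288, np.int64(-102), np.int64(26), np.int64(30)), (294, np.int64(-6), np.int64(15), np.int64(-79)), (300, np.int64(16), np.int64(13), np.int64(-103)), (306, np.int64(16), np.int64(14), np.int64(-103))]
cam in tool [  80.1    0.1 -175.3] [[-0.  -0.9 -0.3]
 [ 1.  -0.  -0. ]
 [ 0.  -0.3  0.9]]
tcp [240.7 170.8]
grasp [240.6 169.1]
tcp [271.6 206.5]
grasp [272.  201.5]
```

View pics/s3.png

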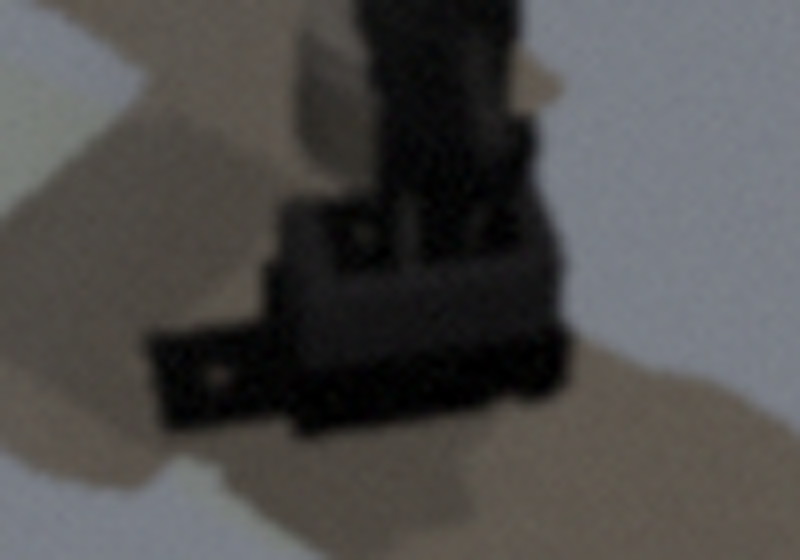

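Run:
```python
from h import *
p=env.get_image("wrist");W=cloud(p);o=env.observe()
T=(W-np.array(o["position"]))@np.array(o["tool_rot"])*1000
for side in(-1,1):
    m=(abs(T[...,1]*side-17)<6)&(abs(T[...,0])<14)&(T[...,2]<-31.5)&(T[...,2]>-90)
    print(side,np.histogram(T[m][:,2],bins=np.arange(-90,-30,4)))
    for x in(-8,-4,0,4,8,11):
        k=m&(abs(T[...,0]-x)<1.5)&(abs(T[...,1]*side)<14.5); print(x,np.round(np.sort(T[k][:,2])[-4:],1))
print([(v,np.round(T[v,218]).astype(int).tolist()) for v in range(228,244)])
```

```text
-1 (array([252, 222, 256, 187, 296, 239, 169, 168, 159, 132, 130, 118, 102,
        53]), array([-90, -86, -82, -78, -74, -70, -66, -62, -58, -54, -50, -46, -42,
       -38, -34]))
-8 [-38.7 -38.7 -37.3 -37.1]
-4 [-36.9 -36.7 -35.5 -31.6]
0 [-35.7 -35.5 -35.5 -31.6]
4 [-33.5 -32.3 -31.6 -31.6]
8 [-38.  -33.3 -31.7 -31.5]
11 [-32.  -31.9 -31.6 -31.5]
1 (array([256, 227, 261, 195, 288, 243, 169, 175, 163, 133, 139, 130, 104,
        49]), array([-90, -86, -82, -78, -74, -70, -66, -62, -58, -54, -50, -46, -42,
       -38, -34]))
-8 [-37.4 -37.  -31.8 -31.5]
-4 [-37.  -36.8 -36.4 -36.3]
0 [-35.4 -35.2 -35.  -31.6]
4 [-33.2 -32.5 -32.  -31.9]
8 [-38.8 -38.  -33.7 -32.8]
11 [-37.2 -37.1 -36.9 -36.7]
[(228, [11, -18, -30]), (229, [10, -18, -30]), (230, [10, -18, -30]), (231, [9, -18, -29]), (232, [9, -18, -30]), (233, [8, -18, -29]), (234, [8, -18, -31]), (235, [7, -18, -29]), (236, [10, -17, -37]), (237, [10, -17, -38]), (238, [11, -17, -40]), (239, [10, -17, -40]), (240, [10, -17, -40]), (241, [10, -16, -42]), (242, [10, -16, -42]), (243, [10, -16, -44])]
```

The wrist depth shows the fingertips really lie about 36 mm behind the reported TCP: they ended above the pack top, with pads 25 mm apart over a 44 mm pack. So I must go lower, checking with the camera.

>>> servo_tool(
  deltas="0.85 0 0 0 0 0 0; 0.85 0 0 0 0 0 0; 0.85 0 0 0 0 0 0; 0.85 0 0 0 0 0 0; 0.85 0 0 6 0 0 0; 0.85 0 0 6 0 0 0; 0.85 0 0 0 0 0 0",
)

```text
time_s: 5.77
position: [0.5873, -0.0107, 0.0166]
tool_rot: [[0.794, 0.607, -0.002], [0.607, -0.794, 0.001], [-0.002, -0.002, -1.0]]
ft_force: [0.3, 0.5, -0.9]
grip_width: 0.0728
gripper_force: 0.0
```

```bash
cat >> h.py <<'E'
def tips():
    p=env.get_image("wrist");W=cloud(p);o=env.observe()
    T=(W-np.array(o["position"]))@np.array(o["tool_rot"])*1000; h=o["grip_width"]*500
    for s in(-1,1):
        m=(abs(T[...,1]*s-h-3)<6)&(abs(T[...,0]-10.5)<1.5)&(T[...,2]>-75)&(T[...,2]<40)
        z=T[m][:,2]; c=np.histogram(z,bins=np.arange(-76,42,3)); print(s,"tip z hist",[(int(b),int(a)) for a,b in zip(*c) if a])
    print(o["position"],o["grip_width"],o["gripper_force"],o["ft_force"])
    return p
E
python3 -c "
from h import *
tips()"
```

```text
-1 tip z hist [(-76, 72), (-73, 87), (-70, 85), (-67, 81), (-64, 79), (-61, 71), (-58, 62), (-55, 62), (-52, 58), (-49, 50), (-46, 36), (-43, 3), (14, 44), (17, 47)]
1 tip z hist [(-76, 61), (-73, 94), (-70, 85), (-67, 82), (-64, 77), (-61, 72), (-58, 66), (-55, 58), (-52, 56), (-49, 57), (-46, 31), (-43, 3), (14, 43), (17, 40)]
[ 0.58759456 -0.01079067  0.01712854] 0.07254326703875112 0.0 [ 0.10111833 -0.05115913 -0.00903736]
```

>>> servo_tool(
  deltas="0.85 0 0 9 0 0 0; 0.85 0.5 0 9 0 0 0; 0.85 0.5 0 8 0 0 0; 0.85 0 0 0 0 0 0; 0.4 0 0 0 0 0 0; 0.4 0 0 0 0 0 0; 0.4 0 0 0 0 0 0; 0.4 0 0 0 0 0 0",
  newtons=60,
)

```text
time_s: 6.48
position: [0.5892, -0.0103, -0.0074]
tool_rot: [[0.794, 0.607, 0.001], [0.607, -0.794, -0.0], [0.001, 0.001, -1.0]]
ft_force: [0.6, 0.4, 1.1]
grip_width: 0.0431
gripper_force: 62.6
```

```bash
python3 -c "
from h import *
tips()"
```

```text
-1 tip z hist [(-76, 20), (-73, 104), (-70, 96), (-67, 113), (-64, 65), (-61, 51), (-58, 49), (-55, 34), (-52, 30), (-49, 23), (-46, 20), (-43, 16), (-40, 4)]
1 tip z hist [(-76, 28), (-73, 98), (-70, 93), (-67, 107), (-64, 66), (-61, 47), (-58, 47), (-55, 32), (-52, 33), (-49, 21), (-46, 17), (-43, 13), (-40, 3)]
[ 0.58921324 -0.01031439 -0.00744112] 0.04293786105617467 62.54044532775879 [0.35799284 0.94264449 2.04291754]
```

```bash
python3 -c "
from h import *
o=env.observe()
plan(.5893,-.0103,.11,37.4,.4)
import types
o['position']=np.array([.5893,-.0103,.11]); env_obs=env.observe
import h
class E:
    def observe(s): return o
h.env=E()
plan(.4378,.3219,.11,-17.4,.4,step=30)"
```

```text
0.4 0 0 -29.4 0 -0 0; 0.4 0.1 0 -29.3 0 -0 0; 0.4 0 0.1 -29.4 0 -0 0; 0.4 0.1 0 -29.3 0.001 -0.001 0
t 6.5333 pos [ 0.5892 -0.0103 -0.0074] w 0.04293786105617467
0.4 6.3 -27.4 -0 0 -0 0.074; 0.4 4.2 -27.8 -0 0 -0 0.074; 0.4 2.2 -28 -0 0 -0 0.073; 0.4 0.1 -28.1 -0 0 -0 0.074; 0.4 -2 -28 -0 0 -0 0.073; 0.4 -4 -27.8 -0 0 -0 0.074; 0.4 -6 -27.4 -0 0 -0 0.073; 0.4 -8 -26.9 -0 0 -0 0.074
0.4 -10 -26.2 -0 -0 -0 0.073; 0.4 -11.9 -25.4 -0 -0 -0 0.074; 0.4 -13.8 -24.5 -0.1 -0 -0 0.073; 0.4 -15.5 -23.5 -0 -0 -0 0.074; 0.4 -17.2 -22.2 -0.1 -0 -0.001 0.073
t 6.5333 pos [ 0.5893 -0.0103  0.11  ] w 0.04293786105617467
```

>>> servo_tool(
  deltas="0.4 0 0 -10 0 0 0; 0.4 0 0 -20 0 0 0; 0.4 0 0 -29 0 0 0; 0.4 0 0 -29 0 0 0; 0.4 0 0 -29 0 0 0; 0.4 0 0 0 0 0 0",
  newtons=90,
)

```text
time_s: 7.03
position: [0.5913, -0.0107, 0.1154]
tool_rot: [[0.794, 0.608, 0.01], [0.608, -0.794, -0.002], [0.006, 0.008, -1.0]]
ft_force: [1.7, 0.2, -2.2]
grip_width: 0.0429
gripper_force: 92.5
```

>>> servo_tool(
  deltas="0.4 6.3 -27.4 0 0 0 0.074; 0.4 4.2 -27.8 0 0 0 0.074; 0.4 2.2 -28 0 0 0 0.073; 0.4 0 -28 0 0 0 0.074; 0.4 -2 -28 0 0 0 0.073; 0.4 -4 -27.8 0 0 0 0.074; 0.4 -6 -27.4 0 0 0 0.073; 0.4 -8 -27 0 0 0 0.074",
)

```text
time_s: 7.7
position: [0.4944, 0.1951, 0.1087]
tool_rot: [[0.998, 0.06, -0.001], [0.06, -0.998, -0.0], [-0.001, 0.0, -1.0]]
ft_force: [0.5, 0.7, -3.3]
grip_width: 0.043
gripper_force: 92.4
```

>>> servo_tool(
  deltas="0.4 -10 -26.2 0 0 0 0.073; 0.4 -12 -25.4 0 0 0 0.074; 0.4 -13.8 -24.5 0 0 0 0.073; 0.4 -15.5 -23.5 0 0 0 0.074; 0.4 -17.2 -22.2 0 0 0 0.073; 0.4 0 0 0 0 0 0; 0.4 0 0 0 0 0 0; 0.4 0 0 0 0 0 0",
)

```text
time_s: 8.37
position: [0.437, 0.3215, 0.1087]
tool_rot: [[0.955, -0.298, -0.001], [-0.298, -0.955, -0.001], [-0.001, 0.001, -1.0]]
ft_force: [-0.4, -0.7, -3.0]
grip_width: 0.0429
gripper_force: 92.8
```

Run:
```python
from h import *
np.set_printoptions(precision=4,suppress=True)
o=env.observe();print(o["time_s"],o["position"],o["tool_rot"][:,0],o["grip_width"],o["gripper_force"],o["ft_force"])
p=env.get_image("wrist");save(p,"w4");W=cloud(p)
a=np.radians(-17.4);C=np.array([.4836,.3075]);R=np.array([[np.cos(a),-np.sin(a)],[np.sin(a),np.cos(a)]])
L=(W[...,:2]-C)@R*1000
h=W[...,2]
def st(n,m):
    q=L[m]; print(n,len(q),len(q) and (cv2.minAreaRect(np.ascontiguousarray(W[m][:,:2]*1000,dtype=np.float32)),np.percentile(q,[1,50,99],axis=0).tolist()))
near=(abs(L[...,0])<140)&(abs(L[...,1])<70)
st("flange",near&(abs(L[...,0]-50)<45)&(abs(L[...,1])<26)&(h>.031)&(h<.037))
st("cheekR",near&(L[...,1]>20)&(L[...,1]<60)&(abs(L[...,0]-60)<28)&(h>.038)&(h<.044))
st("cheekL",near&(L[...,1]<-20)&(L[...,1]>-60)&(abs(L[...,0]-60)<28)&(h>.038)&(h<.044))
st("stop",near&(h>.050)&(h<.058)&(L[...,0]>75))
st("base",near&(h>.015)&(h<.024))
Tn=(W-o["position"])@o["tool_rot"]*1000
m=(abs(Tn[...,1])<40)&(abs(Tn[...,0])<60)&(abs(h-(o["position"][2]+.0675))<.005)
print("packtop tool frame",cv2.minAreaRect(np.ascontiguousarray(Tn[m][:,:2],dtype=np.float32)),np.percentile(Tn[m],[1,99],axis=0))
m=(abs(Tn[...,1])<40)&(abs(Tn[...,0])<60)&(abs(h-(o["position"][2]+.0315))<.004)
print("shelf tool frame",m.sum(),np.percentile(Tn[m],[1,99],axis=0))
for n in("rail_end","home","lock_hole"):
    for r in env.spot_point(n,p)[:1]: print(n,r["conf"],r["uv"],ray(p,r["uv"],.02))
```

```text
8.3667 [0.437  0.3215 0.1087] [ 0.9547 -0.2976 -0.0005] 0.042881880891485945 92.78737306594849 [-0.359  -0.6612 -2.9831]
flange 5454 (((528.2373657226562, 293.6318359375), (51.94965744018555, 72.77043151855469), 72.24143981933594), [[11.844677324290052, -18.62020194314686], [50.01799902172186, -1.0802908708159653], [82.32489496885437, 16.797225463814236]])
cheekR 1594 (((548.1492919921875, 322.8824157714844), (18.21994400024414, 49.13078308105469), 72.441650390625), [[33.12384604870261, 28.537422765138245], [58.882466142302334, 35.56201169690567], [81.15997494110648, 42.73340979863567]])
cheekL 1587 (((527.4512939453125, 256.2916259765625), (18.708284378051758, 49.33857727050781), 72.59214782714844), [[33.164592213587575, -44.64759748423279], [58.93688032521705, -37.60939911150648], [81.17136465930304, -30.94789890376276]])
stop 0 0
base 14264 (((474.3164367675781, 309.5408020019531), (110.43816375732422, 190.9566192626953), 72.45204162597656), [[-83.67318131135958, -55.31805117053142], [7.047587931489568, 0.4495196468083691], [83.72945970918813, 53.69955776280779]])
packtop tool frame ((5.176860809326172, 0.6611747741699219), (70.43489074707031, 73.4712905883789), 87.61241912841797) [[-28.5232 -24.906  -72.0657]
 [ 40.6988  25.5821 -63.3448]]
shelf tool frame 1577 [[ 29.7664 -27.0448 -34.8552]
 [ 44.0898  27.9006 -27.7281]]
rail_end 0.78 [254.4, 105.3] [0.4947 0.3025 0.02  ]
home 0.56 [251.8, 70.7] [0.5198 0.2967 0.02  ]
lock_hole 0.65 [254.7, 153.1] [0.458  0.3137 0.02  ]
```

View pics/w4.png

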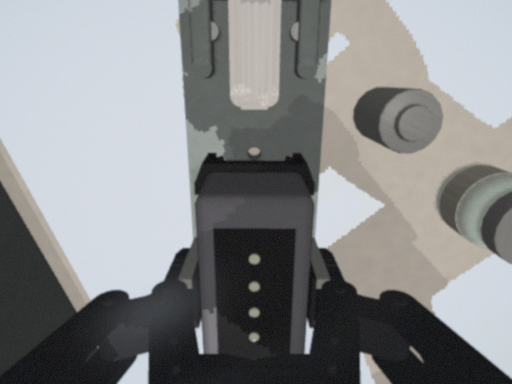

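Wrist view: pack nose at (254,160) hangs squarely in front of the rail (cols 229–281, entry row 105); axes agree within 0.3 mm. Lower and start sliding.

>>> servo_tool(
  deltas="0.4 0 0 30 0 0 0.001; 0.4 0 0 30 0 0 0.001; 0.4 0 0 20 0 0 0; 0.4 0 0 10 0 0 0; 0.4 0 0 4 0 0 0; 0.4 0 0 1 0 0 0; 0.4 0 0 0 0 0 0; 0.4 0 0 0 0 0 0",
)

```text
time_s: 9.23
position: [0.438, 0.3222, 0.0153]
tool_rot: [[0.954, -0.301, 0.002], [-0.301, -0.954, 0.001], [0.002, -0.002, -1.0]]
ft_force: [0.0, -1.2, -3.7]
grip_width: 0.0428
gripper_force: 92.8
```

```bash
cat >> h.py <<'E'
def cr():
    o=env.observe();a=np.radians(-17.5);d=np.array(o["position"][:2])-[.4833,.3066]
    c,s=np.cos(a),np.sin(a);f=o["ft_force"]
    print("t",o["time_s"],"cradle x,y,z",np.round([1000*(c*d[0]+s*d[1]),1000*(c*d[1]-s*d[0]),1000*o["position"][2]],1),"hd",np.degrees(np.arctan2(o["tool_rot"][1,0],o["tool_rot"][0,0])).round(2),
     "F",np.round([c*f[0]+s*f[1],c*f[1]-s*f[0],f[2]],1),"w",o["grip_width"],o["gripper_force"])
E
python3 -c "
from h import *
cr()"
```

```text
t 9.2333 cradle x,y,z [-47.8   1.2  15.3] hd -17.49 F [ 0.4 -1.2 -3.7] w 0.04278486680296067 92.77373671531677
```

```bash
cat >> h.py <<'E'
def rel():
    p=env.get_image("wrist");W=cloud(p);o=env.observe();h=W[...,2]
    c,s=np.cos(np.radians(-17.5)),np.sin(np.radians(-17.5));D=W[...,:2]-[.4833,.3066]
    X=1000*(c*D[...,0]+s*D[...,1]);Y=1000*(c*D[...,1]-s*D[...,0])
    for n,m in (("cheek+",(abs(X-60)<20)&(abs(Y-37)<13)&(abs(h-.041)<.003)),("cheek-",(abs(X-60)<20)&(abs(Y+37)<13)&(abs(h-.041)<.003)),("flange",(X>14)&(X<80)&(abs(Y)<24)&(abs(h-.034)<.003)),("packtop",(abs(Y)<30)&(abs(X)<90)&(abs(h-.081)<.006)),("shelf",(abs(Y)<35)&(X<95)&(X>-60)&(abs(h-.045)<.004)&(abs(Y)<32))):
        if m.sum()>30: print(n,m.sum(),"x",np.percentile(X[m],[2,98]).round(1),"y",np.percentile(Y[m],[2,50,98]).round(1),"z",np.median(h[m]).round(4))
    return p
E
python3 -c "
from h import *
cr();rel();cr();env.get_image('wrist');cr()"
```

```text
t 9.2333 cradle x,y,z [-47.8   1.2  15.3] hd -17.49 F [ 0.4 -1.2 -3.7] w 0.04278486680296067 92.77373671531677
cheek+ 2059 x [40.7 62.9] y [29.9 36.3 43.2] z 0.0409
cheek- 2060 x [40.7 62.8] y [-43.4 -36.5 -30.1] z 0.0409
flange 9627 x [15.2 63.8] y [-17.3   0.1  17.2] z 0.0341
packtop 19110 x [-75.4  -7.3] y [-21.    0.6  22.4] z 0.0831
shelf 1889 x [-17.1  58.5] y [-31.4   1.5  31.6] z 0.0465
t 9.2833 cradle x,y,z [-47.9   1.2  15.3] hd -17.49 F [-1.2  0.3 -3.1] w 0.04311807159053086 92.7739942073822
t 9.3333 cradle x,y,z [-48.1   1.1  15.1] hd -17.49 F [-0.9  0.7 -4.2] w 0.042769198244320766 92.7748167514801
```

>>> servo_tool(
  deltas="0.4 0 0.6 1 0 0 0; 0.4 0 0 1 0 0 0; 0.4 8 0 0 0 0 0; 0.4 10 0 0 0 0 0; 0.4 10 0 0 0 0 0; 0.4 8 0 0 0 0 0; 0.4 0 0 0 0 0 0; 0.4 0 0 0 0 0 0",
)

```text
time_s: 10.0
position: [0.4738, 0.3101, 0.0127]
tool_rot: [[0.954, -0.301, 0.004], [-0.301, -0.954, 0.0], [0.003, -0.001, -1.0]]
ft_force: [4.0, -1.3, 3.7]
grip_width: 0.043
gripper_force: 93.7
```

```bash
python3 -c "
from h import *
cr();rel();cr()"
```

```text
t 10.0 cradle x,y,z [-10.1   0.5  12.7] hd -17.53 F [ 4.2 -0.   3.7] w 0.04304828856005518 93.69675278663635
cheek+ 3023 x [40.9 79.4] y [29.9 36.3 43.3] z 0.041
cheek- 3005 x [40.9 79.3] y [-43.4 -36.4 -30.1] z 0.0409
flange 8210 x [33.7 79.1] y [-17.5  -0.2  17.3] z 0.0341
packtop 19355 x [-37.6  30. ] y [-22.7  -0.2  22.6] z 0.0805
shelf 2288 x [20.9 84.8] y [-31.7   0.7  31.7] z 0.0439
t 10.05 cradle x,y,z [-10.4   0.5  12.7] hd -17.52 F [ 4.5 -0.4  4.7] w 0.043114488357884145 93.68972182273865
```

>>> servo_tool(
  deltas="0.4 8 0 -0.3 0 0 0; 0.4 10 0 0 0 0 0; 0.4 8 0 0 0 0 0; 0.4 5 0 0 0 0 0; 0.4 5 0 0 0 0 0; 0.4 4 0 0 0 0 0; 0.4 0 0 0 0 0 0",
)

```text
time_s: 10.63
position: [0.5075, 0.2992, 0.0128]
tool_rot: [[0.954, -0.3, -0.005], [-0.3, -0.954, 0.001], [-0.005, 0.0, -1.0]]
ft_force: [-10.5, 3.3, 11.0]
grip_width: 0.0431
gripper_force: 94.6
```

```bash
python3 -c "
from h import *
cr();rel();cr()"
```

```text
t 10.6333 cradle x,y,z [25.3  0.2 12.8] hd -17.47 F [-11.1   0.   11. ] w 0.04305348196411107 94.62676048278809
cheek+ 2494 x [40.9 79.3] y [26.4 36.1 43.3] z 0.041
cheek- 2491 x [41.1 79.2] y [-43.3 -36.1 -26.1] z 0.041
flange 1664 x [68.6 79.5] y [-17.9   0.1  18. ] z 0.0341
packtop 19335 x [-1.7 65.9] y [-22.8  -0.3  22.5] z 0.0806
shelf 1862 x [41.2 76.5] y [-31.7   0.6  31.7] z 0.0438
t 10.6833 cradle x,y,z [25.3  0.2 12.8] hd -17.47 F [-11.6  -0.8  10.3] w 0.04250069015470321 94.63757514953613
```

>>> servo_tool(
  deltas="0.4 3 0 -0.5 0 0 0; 0.4 3 0 0 0 0 0; 0.4 3 0 0 0 0 0; 0.4 3 0 0 0 0 0; 0.4 0 0 0 0 0 0",
)

```text
time_s: 11.1
position: [0.5211, 0.2949, 0.0127]
tool_rot: [[0.954, -0.301, -0.001], [-0.301, -0.954, 0.0], [-0.001, -0.0, -1.0]]
ft_force: [-1.3, 0.5, 0.1]
grip_width: 0.043
gripper_force: 93.4
```

```bash
python3 -c "
from h import *
cr();rel();cr()"
```

```text
t 11.1 cradle x,y,z [39.6  0.2 12.7] hd -17.49 F [-1.4  0.1  0.1] w 0.04303831940883517 93.39810490608215
cheek+ 2251 x [41.1 79.3] y [26.6 36.3 43.3] z 0.041
cheek- 2253 x [41.2 79.3] y [-43.3 -36.3 -26.7] z 0.041
packtop 19356 x [12.3 79.9] y [-22.9  -0.4  22.5] z 0.0804
shelf 1173 x [46.3 83. ] y [-31.8   1.4  31.7] z 0.044
t 11.15 cradle x,y,z [39.6  0.2 12.7] hd -17.49 F [-0.2  1.5 -0.9] w 0.042920089895366456 93.33404660224915
```

>>> servo_tool(
  deltas="0.4 1 0 0 0 0 0; 0.4 0 0 0 0 0 0; 0.4 0 0 0 0 0 0",
)

```text
time_s: 11.4
position: [0.5212, 0.2949, 0.0127]
tool_rot: [[0.954, -0.3, -0.002], [-0.3, -0.954, 0.0], [-0.002, 0.0, -1.0]]
ft_force: [-5.2, 3.7, 1.5]
grip_width: 0.0428
gripper_force: 93.5
```

```bash
python3 -c "
from h import *
cr()"
```

```text
t 11.4 cradle x,y,z [39.6  0.2 12.7] hd -17.48 F [-6.1  2.   1.5] w 0.04281962340036199 93.48006963729858
```

>>> servo_tool(
  deltas="0.4 1 0 0 0 0 0; 0.4 0 0 0 0 0 0; 0.4 0 0 0 0 0 0",
)

```text
time_s: 11.65
position: [0.5213, 0.2948, 0.0128]
tool_rot: [[0.954, -0.3, -0.003], [-0.3, -0.954, 0.001], [-0.003, 0.0, -1.0]]
ft_force: [-7.9, 3.7, 3.4]
grip_width: 0.043
gripper_force: 93.8
```

```bash
python3 -c "
from h import *
cr();rel()"
```

```text
t 11.65 cradle x,y,z [39.8  0.2 12.8] hd -17.48 F [-8.7  1.2  3.4] w 0.04297068128576006 93.8087546825409
cheek+ 2219 x [41.1 79.3] y [27.1 36.3 43.3] z 0.041
cheek- 2235 x [41.1 79.3] y [-43.3 -36.3 -26.4] z 0.041
packtop 19332 x [12.7 80.3] y [-22.8  -0.4  22.4] z 0.0806
shelf 1092 x [47.  82.8] y [-31.7 -10.9  31.7] z 0.0439
```

>>> servo_tool(
  deltas="0.4 -2 0 0 0 0 0; 0.4 -1.5 0 0 0 0 0; 0.4 0 0 0 0 0 0",
)

```text
time_s: 11.95
position: [0.5207, 0.2951, 0.013]
tool_rot: [[0.954, -0.3, 0.003], [-0.3, -0.954, -0.0], [0.003, -0.001, -1.0]]
ft_force: [4.2, 0.5, -2.6]
grip_width: 0.043
gripper_force: 92.9
```

```bash
python3 -c "
from h import *
cr()"
```

```text
t 11.95 cradle x,y,z [39.1  0.3 13. ] hd -17.48 F [ 3.8  1.8 -2.6] w 0.0430111087531301 92.85598039627075
```

>>> servo_tool(
  deltas="0.4 1.5 0 0 0 0 0; 0.85 0 0 0 0 0 0; 0.85 0 0 0 0 0 0; 0.85 0 0 0 0 0 0; 0.85 0 0 -20 0 0 0; 0.85 0 0 -35 0 0 0; 0.85 0 0 -35 0 0 0; 0.85 0 0 -30 0 0 0",
)

```text
time_s: 12.62
position: [0.5209, 0.2949, 0.1352]
tool_rot: [[0.954, -0.301, 0.001], [-0.301, -0.954, 0.0], [0.001, -0.0, -1.0]]
ft_force: [1.0, -0.1, -0.5]
grip_width: 0.0727
gripper_force: 0.0
```

Run:
```python
from h import *
cr()
p=rel();print([ (a["conf"],a["uv"],ray(p,a["uv"],.028)) for a in env.spot_point("tongue_hole",p)[:1]])
plan(.484,-.2465,.13,92.7,.5,turn=.118)
```

```text
t 12.6167 cradle x,y,z [3.940e+01 1.000e-01 1.352e+02] hd -17.49 F [ 1.   0.2 -0.5] w 0.07270354970998007 0.0
cheek+ 818 x [40.8 79.3] y [25.9 36.4 43.6] z 0.0411
cheek- 819 x [40.8 79.1] y [-43.4 -36.  -25.8] z 0.0411
packtop 6024 x [ 0.3 79.2] y [-20.8   0.3  20.8] z 0.0804
shelf 948 x [-3.6 83. ] y [-31.5  -9.   31.6] z 0.0441
[(0.9, [255.9, 241.3], array([0.45508659, 0.31321239, 0.028     ]))]
0.5 7.4 31.1 0.4 0 -0.001 -0.113; 0.5 3.8 31.7 0.4 0 -0.001 -0.113; 0.5 0.2 32 0.4 0 -0.001 -0.113; 0.5 -3.4 31.8 0.4 0 -0.001 -0.113; 0.5 -6.9 31.2 0.4 0 -0 -0.113; 0.5 -10.4 30.2 0.4 0 -0.001 -0.113; 0.5 -13.8 28.9 0.4 0 -0 -0.113; 0.5 -16.9 27.1 0.4 0 -0.001 -0.113
0.5 -19.9 25 0.4 0 -0 -0.113; 0.5 -22.6 22.7 0.4 0 -0 -0.113; 0.5 -25 20 0.4 0 -0.001 -0.113; 0.5 -27.1 17 0.4 0 -0 -0.113; 0.5 -28.8 13.8 0.4 0 -0 -0.113; 0.5 -30.2 10.5 0.4 0.001 -0.001 -0.114; 0.5 -31.2 7 0.4 0 -0 -0.113; 0.5 -31.8 3.5 0.4 0.001 -0.001 -0.114
0.5 -31.9 -0.2 0.5 0 -0 -0.113
t 12.7167 pos [0.5231 0.2956 0.1383] w 0.072555633626799
```

>>> servo_tool(
  deltas="0.5 7.4 31.1 0.4 0 0 -0.113; 0.5 3.8 31.7 0.4 0 0 -0.113; 0.5 0.2 32 0.4 0 0 -0.113; 0.5 -3.4 31.8 0.4 0 0 -0.113; 0.5 -7 31.2 0.4 0 0 -0.113; 0.5 -10.4 30.2 0.4 0 0 -0.113; 0.5 -13.8 29 0.4 0 0 -0.113; 0.5 -17 27 0.4 0 0 -0.113",
)

```text
time_s: 13.38
position: [0.5016, 0.0383, 0.1291]
tool_rot: [[0.823, 0.568, -0.001], [0.568, -0.823, 0.0], [-0.001, -0.001, -1.0]]
ft_force: [-0.0, -0.6, 0.2]
grip_width: 0.0428
gripper_force: 0.0
```

>>> servo_tool(
  deltas="0.5 -20 25 0.4 0 0 -0.113; 0.5 -22.6 22.7 0.4 0 0 -0.113; 0.5 -25 20 0.4 0 0 -0.113; 0.5 -27 17 0.4 0 0 -0.113; 0.5 -28.8 13.8 0.4 0 0 -0.113; 0.5 -30.2 10.5 0.4 0 0 -0.113; 0.5 -31.2 7 0.4 0 0 -0.113; 0.5 -31.8 3.5 0.4 0 0 -0.113",
)

```text
time_s: 14.05
position: [0.4831, -0.2168, 0.1259]
tool_rot: [[0.063, 0.998, -0.001], [0.998, -0.063, 0.001], [0.001, -0.001, -1.0]]
ft_force: [0.2, 0.0, 1.3]
grip_width: 0.0431
gripper_force: 0.0
```

>>> servo_tool(
  deltas="0.5 -32 0 0.5 0 0 -0.113; 0.5 0 0 0 0 0 0; 0.5 0 0 0 0 0 0; 0.5 0 0 0 0 0 0",
)

```text
time_s: 14.38
position: [0.4813, -0.2465, 0.1255]
tool_rot: [[-0.043, 0.999, -0.001], [0.999, 0.043, 0.001], [0.001, -0.001, -1.0]]
ft_force: [0.5, -0.3, -0.3]
grip_width: 0.0425
gripper_force: 0.0
```

Run:
```python
from h import *
np.set_printoptions(precision=4,suppress=True)
p=env.get_image("wrist");save(p,"w5");W=cloud(p);o=env.observe()
print(o["time_s"],o["position"],o["tool_rot"][:,0],o["grip_width"])
m=(np.hypot(W[...,0]-.484,W[...,1]+.2465)<.02)&(W[...,2]>.058)&(W[...,2]<.070)
P=W[m];print(len(P),np.median(P,0),cv2.minEnclosingCircle((P[:,:2]*1000).astype(np.float32)))
for a in env.spot_point("lock_pin",p)[:2]: print(a["conf"],a["uv"],ray(p,a["uv"],.03))
m=(np.hypot(W[...,0]-.486,W[...,1]+.294)<.1)&(abs(W[...,2]-.03)<.004)
P=W[m];print("rack",cv2.minAreaRect((P[:,:2]*1000).astype(np.float32)),np.median(P,0))
```

```text
14.4333 [ 0.4815 -0.2461  0.1257] [-0.0443  0.999   0.001 ] 0.04291603347800806
333 [ 0.482  -0.2465  0.0637] ((481.996826171875, -247.53573608398438), 7.933385372161865)
0.67 [253.2, 179.6] [ 0.4801 -0.2487  0.03  ]
0.46 [469.7, 146.7] [ 0.6606 -0.2121  0.03  ]
rack ((484.1854553222656, -294.96685791015625), (50.080902099609375, 150.99191284179688), 2.654892683029175) [ 0.483  -0.2767  0.03  ]
```

View pics/w5.png

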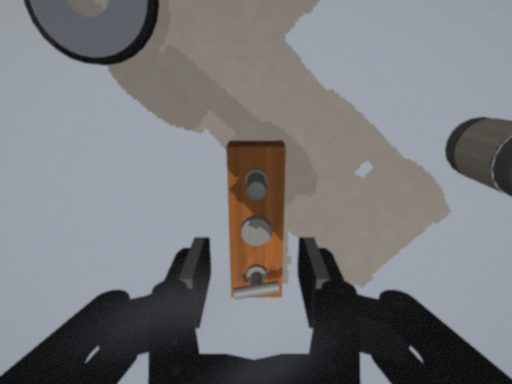

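Wrist view: tall round knob at (256,183), flat disc at (256,230), T handle at (257,290); the knob measures 16 mm across at (0.482, -0.2475), as expected from the rack. Descend.

>>> servo_tool(
  deltas="0.5 -1.4 0.5 35 0 0 0; 0.5 0 0 35 0 0 0; 0.5 0 0 25 0 0 0; 0.5 0 0 15 0 0 0; 0.5 0 0 0 0 0 0; 0.5 0 0 0 0 0 0",
)

```text
time_s: 14.98
position: [0.4824, -0.2478, 0.0161]
tool_rot: [[-0.046, 0.999, -0.001], [0.999, 0.046, 0.001], [0.001, -0.001, -1.0]]
ft_force: [0.6, 0.6, 0.7]
grip_width: 0.0428
gripper_force: 0.0
```

Run:
```python
from h import *
p=env.get_image("wrist");W=cloud(p);o=env.observe()
T=(W-np.array(o["position"]))@np.array(o["tool_rot"])*1000
m=(np.hypot(W[...,0]-.482,W[...,1]+.2475)<.015)&(W[...,2]>.058)&(W[...,2]<.068)
P=T[m];print(o["position"],len(P),cv2.minEnclosingCircle((P[:,:2]).astype(np.float32)),np.median(P,0))
```

```text
[ 0.48284529 -0.2483872   0.01698155] 970 ((0.9602378606796265, -0.5072177648544312), 8.166539192199707) [  2.63662825  -0.44981657 -46.66847594]
```

>>> servo_tool(
  deltas="0.5 0.8 -0.5 8 0 0 0; 0.5 0 0 5.5 0 0 0; 0.5 0 0 0 0 0 0; 0.1 0 0 0 0 0 0; 0.1 0 0 0 0 0 0; 0.1 0 0 0 0 0 0; 0.1 0 0 0 0 0 0; 0.1 0 0 0 0 0 0",
  newtons=40,
)

```text
time_s: 15.7
position: [0.4819, -0.2481, 0.0029]
tool_rot: [[-0.045, 0.999, 0.001], [0.999, 0.045, -0.0], [-0.0, 0.001, -1.0]]
ft_force: [-0.4, 0.4, 4.1]
grip_width: 0.0145
gripper_force: 39.0
```

Run:
```python
from h import *
o=env.observe();print(o["position"],o["grip_width"],o["gripper_force"],o["ft_force"],o["q"])
tips()
```

```text
[ 0.48186488 -0.2481404   0.00290956] 0.01454183077724687 38.992547392845154 [-0.41225514  0.41372951  4.141637  ] [-3.97669797e+01  3.37402184e+01  9.07954170e+01 -1.71000001e-04
  5.54236804e+01 -4.23429647e+01]
-1 tip z hist [(-76, 23), (-73, 33), (-70, 109), (-67, 72), (-64, 75), (-61, 57), (-58, 67), (-55, 54), (-52, 61), (-49, 48), (-46, 46), (-43, 46), (-40, 42), (-37, 7), (-34, 4), (-31, 9), (-28, 122)]
1 tip z hist [(-76, 29), (-73, 48), (-70, 101), (-67, 71), (-64, 65), (-61, 71), (-58, 57), (-55, 63), (-52, 54), (-49, 47), (-46, 49), (-43, 47), (-40, 34), (-37, 13), (-31, 7), (-28, 119)]
[ 0.48184865 -0.24814801  0.00289596] 0.014446094142587084 39.00857448577881 [-0.39940628 -0.1335274   4.54060939]
```

>>> servo_tool(
  deltas="0.1 0 0 0 0 0 0; 0.1 0 0 -5 0 0 0; 0.1 0 0 -15 0 0 0; 0.1 0 0 -25 0 0 0; 0.1 0 0 -30 0 0 0; 0.1 0 0 -30 0 0 0; 0.1 0 0 -20 0 0 0; 0.1 0 0 0 0 0 0",
  newtons=60,
)

```text
time_s: 16.42
position: [0.4832, -0.2491, 0.1318]
tool_rot: [[-0.045, 0.999, 0.006], [0.999, 0.045, -0.005], [-0.005, 0.006, -1.0]]
ft_force: [0.3, 0.1, -0.2]
grip_width: 0.0139
gripper_force: 59.1
```

Run:
```python
from h import *
o=env.observe();print(o["position"],o["grip_width"],o["gripper_force"],o["ft_force"])
p=env.get_image("wrist");W=cloud(p)
T=(W-np.array(o["position"]))@np.array(o["tool_rot"])*1000
m=(abs(T[...,0])<14)&(abs(T[...,1])<13)&(T[...,2]>-72)&(T[...,2]<15)
P=T[m];print(np.round(np.c_[np.histogram(P[:,2],bins=np.arange(-72,16,4))[1][:-1],np.histogram(P[:,2],bins=np.arange(-72,16,4))[0]]).astype(int).tolist())
for a,b in((-66,-58),(-35,-26),(-26,-18),(-18,5)):
    k=P[(P[:,2]>a)&(P[:,2]<b)]
    if len(k): print((a,b),np.percentile(k,[2,50,98],axis=0).round(1).tolist())
save({"img":cv2.resize(p["img"][150:350,170:340],(680,600),fx=1,fy=1)},"w6")
plan(.4595,.3141,.105,162.5,.1,step=34)
```

```text
[ 0.48315285 -0.24909132  0.13184243] 0.013903963722382154 59.08100187778473 [ 0.31867274  0.09160694 -0.15541506]
[[-72, 656], [-68, 243], [-64, 1074], [-60, 414], [-56, 320], [-52, 274], [-48, 256], [-44, 264], [-40, 202], [-36, 157], [-32, 176], [-28, 22], [-24, 0], [-20, 0], [-16, 26], [-12, 43], [-8, 29], [-4, 0], [0, 0], [4, 0], [8, 0]]
(-66, -58) [[-6.6, -11.9, -65.6], [3.8, -0.5, -60.9], [10.9, 11.9, -58.3]]
(-35, -26) [[3.7, -7.8, -34.7], [7.8, -0.5, -31.7], [9.9, 6.3, -27.4]]
(-18, 5) [[1.4, -4.4, -15.5], [3.8, -0.8, -10.0], [4.6, 2.9, -4.9]]
0.1 33.1 0.1 1.3 0 0 -0.072; 0.1 33 2.5 1.3 0 0 -0.072; 0.1 32.8 4.9 1.3 0 0 -0.072; 0.1 32.3 7.2 1.4 0 0 -0.072; 0.1 31.7 9.6 1.3 0 0 -0.072; 0.1 30.9 11.8 1.4 0 0 -0.072; 0.1 30 14 1.3 0 0 -0.072; 0.1 28.9 16.1 1.4 -0 0 -0.072
0.1 27.7 18.2 1.3 -0 0 -0.072; 0.1 26.3 20.1 1.4 -0 0.001 -0.072; 0.1 24.8 22 1.4 -0 0 -0.071; 0.1 23.2 23.7 1.4 -0 0 -0.072; 0.1 21.4 25.3 1.4 -0 0.001 -0.071; 0.1 19.6 26.7 1.4 -0 0 -0.072; 0.1 17.6 28.1 1.4 -0 0.001 -0.071; 0.1 15.6 29.2 1.4 -0 0 -0.072
0.1 13.5 30.3 1.3 -0 0.001 -0.071
t 16.4667 pos [ 0.4823 -0.2484  0.1293] w 0.014083591653775568
```

View pics/w6.png

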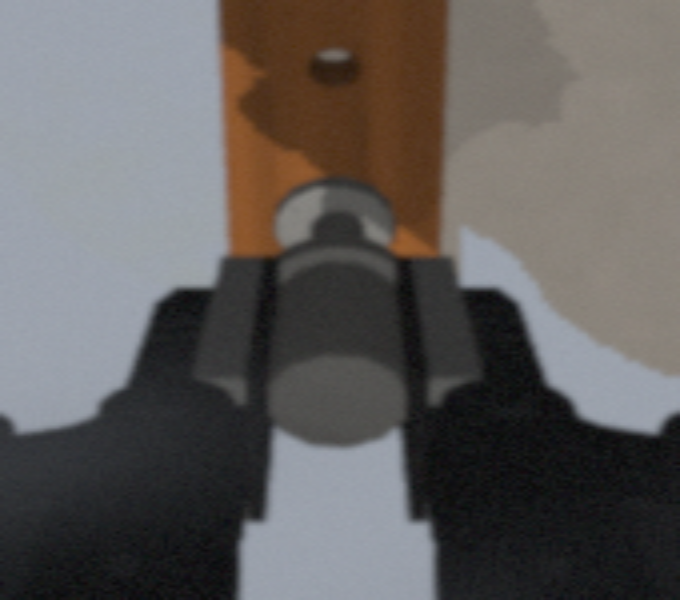

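The knob is held squarely between the pads (crop 270–408), out of the rack, with the disc pin undisturbed behind. Carry it to the cradle.

>>> servo_tool(
  deltas="0.1 33 0 1.3 0 0 -0.072; 0.1 33 2.5 1.3 0 0 -0.072; 0.1 32.8 5 1.3 0 0 -0.072; 0.1 32.3 7.2 1.4 0 0 -0.072; 0.1 31.7 9.6 1.3 0 0 -0.072; 0.1 31 11.8 1.4 0 0 -0.072; 0.1 30 14 1.3 0 0 -0.072; 0.1 29 16 1.4 0 0 -0.072",
)

```text
time_s: 17.13
position: [0.4696, 0.0183, 0.1155]
tool_rot: [[-0.584, 0.811, -0.003], [0.811, 0.584, 0.001], [0.002, -0.002, -1.0]]
ft_force: [1.4, -0.5, -1.0]
grip_width: 0.0137
gripper_force: 59.1
```

>>> servo_tool(
  deltas="0.1 27.7 18.2 1.3 0 0 -0.072; 0.1 26.3 20 1.4 0 0 -0.072; 0.1 24.8 22 1.4 0 0 -0.072; 0.1 23.2 23.7 1.4 0 0 -0.072; 0.1 21.4 25.3 1.4 0 0 -0.072; 0.1 19.6 26.7 1.4 0 0 -0.072; 0.1 17.6 28 1.4 0 0 -0.071; 0.1 15.6 29.2 1.4 0 0 -0.071",
)

```text
time_s: 17.8
position: [0.4585, 0.2828, 0.1042]
tool_rot: [[-0.932, 0.364, -0.003], [0.364, 0.932, -0.001], [0.002, -0.002, -1.0]]
ft_force: [0.2, 0.4, -0.4]
grip_width: 0.0139
gripper_force: 59.1
```

>>> servo_tool(
  deltas="0.1 13.5 30.3 1.3 0 0 -0.071; 0.1 0 0 0 0 0 0; 0.1 0 0 0 0 0 0; 0.1 0 0 0 0 0 0",
)

```text
time_s: 18.13
position: [0.4576, 0.314, 0.1033]
tool_rot: [[-0.954, 0.3, -0.002], [0.3, 0.954, -0.001], [0.002, -0.002, -1.0]]
ft_force: [-0.1, -0.4, -0.7]
grip_width: 0.0143
gripper_force: 59.1
```

Run:
```python
from h import *
np.set_printoptions(precision=4,suppress=True)
cr();p=env.get_image("wrist");W=cloud(p);o=env.observe()
save({"img":cv2.resize(p["img"][60:320,140:380],(554,600),interpolation=cv2.INTER_CUBIC)},"w7")
T=(W-np.array(o["position"]))@np.array(o["tool_rot"])*1000
for n in("tongue_hole","pin_tip"):
    for a in env.spot_point(n,p)[:2]:
        print(n,a["conf"],a["uv"],ray(p,a["uv"],.028), (ray(p,a["uv"],.028)-o["position"])@o["tool_rot"]*1000)
m=(abs(W[...,2]-.028)<.003)&(np.hypot(T[...,0],T[...,1])<45)
print("tongue",m.sum(),np.percentile(T[m],[2,50,98],axis=0).round(1).tolist(),cv2.minAreaRect(T[m][:,:2].astype(np.float32)))
for z in(-16,-12,-8):
    m=(abs(T[...,2]-z)<2)&(abs(T[...,0])<9)&(abs(T[...,1])<9);print(z,m.sum(),np.percentile(T[m],[3,50,97],axis=0).round(1).tolist() if m.sum() else 0)
```

```text
t 18.1333 cradle x,y,z [-26.7  -0.6 103.3] hd 162.52 F [ 0.  -0.5 -0.7] w 0.014315134489674565 59.0839147567749
tongue_hole 0.86 [256.0, 184.0] [0.457  0.3154 0.028 ] [ 1.3063  1.4592 75.5984]
pin_tip 0.57 [252.9, 223.7] [0.4896 0.3024 0.028 ] [-33.7195  -1.0701  75.5561]
tongue 2134 [[-20.4, -17.4, 73.8], [-0.6, 0.6, 75.6], [19.7, 18.2, 77.5]] ((-0.40174293518066406, 0.578521728515625), (41.0831413269043, 55.6776008605957), 0.3268651068210602)
-16 7 [[5.0, -1.7, -15.3], [5.5, 0.3, -14.8], [5.9, 0.9, -14.2]]
-12 38 [[3.2, -4.0, -13.8], [4.8, -0.8, -11.8], [5.6, 2.5, -10.1]]
-8 43 [[2.9, -4.0, -10.0], [4.8, -0.2, -7.6], [5.6, 3.1, -6.1]]
```

View pics/w7.png

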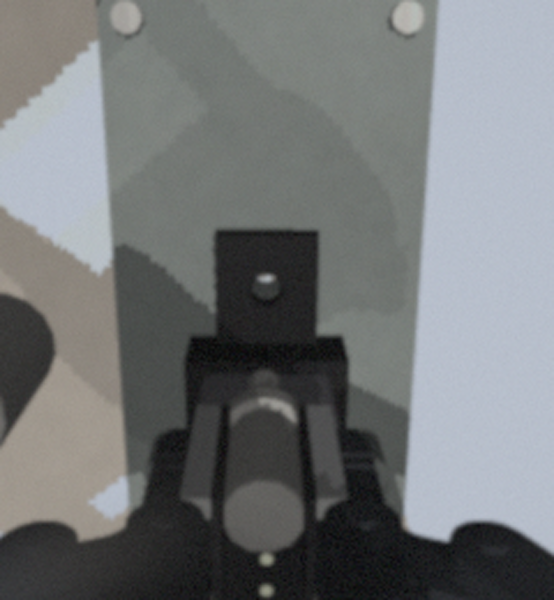

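The tongue hole at crop (265,285) shows daylight, so it lines up with the lock hole. Centre on it and go closer.

>>> servo_tool(
  deltas="0.1 0 1 25 0 0 0; 0.1 0 0 22 0 0 0; 0.1 0 0 13 0 0 0; 0.1 0 0 0 0 0 0; 0.1 0 0 0 0 0 0",
)

```text
time_s: 18.7
position: [0.4587, 0.3148, 0.0444]
tool_rot: [[-0.954, 0.301, -0.001], [0.301, 0.954, -0.0], [0.001, -0.001, -1.0]]
ft_force: [-0.5, -0.4, -0.2]
grip_width: 0.0141
gripper_force: 59.1
```

Run:
```python
from h import *
np.set_printoptions(precision=4,suppress=True)
cr();p=env.get_image("wrist");W=cloud(p);o=env.observe()
save({"img":cv2.resize(p["img"][170:290,195:315],(600,600),interpolation=cv2.INTER_CUBIC)},"w8")
T=(W-np.array(o["position"]))@np.array(o["tool_rot"])*1000
for n in("tongue_hole","pin_tip"):
    for a in env.spot_point(n,p)[:1]:
        z=.028 if n=="tongue_hole" else o["position"][2]+.001
        print(n,a["conf"],a["uv"], (ray(p,a["uv"],z)-o["position"])@o["tool_rot"]*1000)
m=(abs(W[...,2]-.028)<.0025)&(np.hypot(T[...,0],T[...,1])<45)
print("tongue",m.sum(),np.percentile(T[m],[1,50,99],axis=0).round(1).tolist())
m&=(abs(T[...,0]-15)<4);print("tongue y far part",np.percentile(T[m][:,1],[1,99]))
for z in(-20,-16,-12,-8,-4,0):
    m=(abs(T[...,2]-z)<2)&(abs(T[...,0])<9)&(abs(T[...,1])<9);print(z,m.sum(),np.percentile(T[m],[3,50,97],axis=0).round(1).tolist() if m.sum() else 0)
```

```text
t 18.7 cradle x,y,z [-26.    0.4  44.4] hd 162.47 F [-0.3 -0.5 -0.2] w 0.014092970558804688 59.09629046916962
tongue_hole 0.73 [252.6, 215.2] [-0.8324 -1.823  17.2071]
pin_tip 0.8 [253.4, 223.3] [ 1.8435 -1.2781 -1.0021]
tongue 2669 [[-19.5, -24.4, 15.6], [6.1, -1.5, 17.2], [20.8, 21.1, 19.3]]
tongue y far part [-18.9154  16.4316]
-20 0 0
-16 5 [[5.2, -2.9, -15.5], [5.5, -0.4, -15.0], [5.7, 0.6, -14.5]]
-12 33 [[3.1, -4.2, -13.9], [4.9, -1.5, -11.5], [5.5, 1.8, -10.2]]
-8 45 [[2.7, -4.8, -9.7], [4.7, -0.9, -8.0], [5.4, 2.4, -6.1]]
-4 14 [[2.8, -4.7, -5.8], [4.6, -1.2, -5.2], [5.3, 2.3, -3.8]]
0 0 0
```

View pics/w8.png

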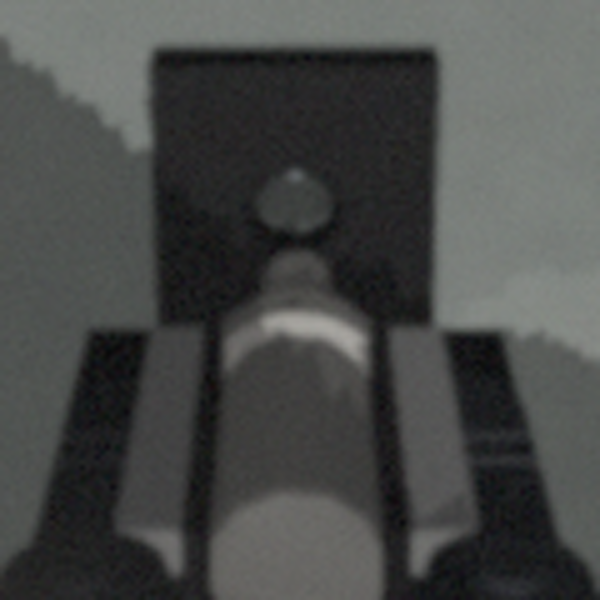

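Run:
```python
from h import *
p=env.get_image("wrist");o=env.observe()
f=lambda c,r,z:((ray(p,(195+(c-2)/5,170+(r-2)/5),z)-o["position"])@o["tool_rot"]*1000).round(1)
print("hole L,R,top,bot",*[f(c,r,.028) for c,r in((258,201),(333,201),(295,165),(295,236))])
print("tongue end",f(155,62,.028),f(437,62,.028),"low L/R",f(160,310,.028),f(434,310,.028))
W=cloud(p);T=(W-np.array(o["position"]))@np.array(o["tool_rot"])*1000
u=204+0
for v in range(178,226,2): print(v,T[v,254].round(1).tolist(),T[v,235].round(1).tolist(),p["img"][v,254].tolist())
```

```text
hole L,R,top,bot [ 1.9 -5.4 17.5] [ 1.9  4.1 17.6] [ 6.8 -0.7 17.5] [-2.9 -0.7 17.6]
tongue end [ 20.5 -18.1  17.5] [20.5 16.9 17.5] low L/R [-13.4 -18.4  17.6] [-13.5  17.4  17.6]
178 [20.6, -0.4, 25.8] [21.0, -12.6, 24.6] [77, 81, 81]
180 [20.7, -0.4, 21.1] [20.6, -12.5, 21.6] [31, 31, 30]
182 [20.3, -0.5, 18.2] [20.6, -12.2, 17.3] [32, 29, 32]
184 [19.4, -0.5, 17.1] [19.2, -12.3, 17.6] [40, 39, 41]
186 [18.2, -0.5, 16.7] [17.8, -12.3, 17.8] [42, 41, 42]
188 [16.7, -0.5, 17.2] [16.4, -12.4, 18.3] [42, 40, 43]
190 [15.2, -0.5, 17.8] [15.6, -12.3, 16.6] [41, 38, 41]
192 [13.9, -0.5, 17.7] [13.9, -12.4, 17.7] [36, 35, 39]
194 [12.9, -0.5, 16.8] [12.5, -12.4, 18.0] [39, 41, 41]
196 [11.4, -0.5, 17.2] [11.6, -12.4, 16.8] [34, 31, 36]
198 [9.9, -0.5, 17.7] [9.8, -12.5, 17.9] [33, 34, 34]
200 [8.4, -0.5, 18.1] [8.3, -12.5, 18.4] [39, 34, 36]
202 [7.3, -0.5, 17.3] [7.4, -12.5, 17.1] [45, 46, 47]
204 [-4.7, -0.4, 44.7] [5.9, -12.5, 17.5] [68, 72, 71]
206 [-4.4, -0.4, 40.0] [4.7, -12.5, 17.2] [60, 64, 62]
208 [-4.5, -0.4, 36.4] [3.1, -12.6, 17.8] [59, 63, 61]
210 [-4.2, -0.5, 32.2] [1.5, -12.6, 18.2] [63, 64, 62]
212 [-4.6, -0.5, 29.5] [0.3, -12.6, 17.7] [66, 69, 65]
214 [-4.9, -0.5, 26.8] [-0.8, -12.6, 17.1] [61, 64, 62]
216 [-4.9, -0.5, 23.5] [-2.5, -12.7, 18.0] [16, 13, 14]
218 [-4.6, -0.5, 19.4] [-4.0, -12.7, 18.1] [18, 24, 17]
220 [-4.9, -0.5, 16.9] [-5.4, -12.8, 18.2] [57, 53, 53]
222 [4.7, -0.5, -7.3] [-6.8, -12.8, 18.2] [64, 67, 63]
224 [5.0, -0.5, -10.7] [-8.2, -12.8, 18.1] [63, 64, 61]
```

>>> servo_tool(
  deltas="0.1 0 0.4 10 0 0 0; 0.1 0 0 6 0 0 0; 0.1 0 0 5 0 0 0; 0.1 0 0 5 0 0 0; 0.1 0 0 0 0 0 0",
)

```text
time_s: 19.32
position: [0.4582, 0.3156, 0.0172]
tool_rot: [[-0.954, 0.3, -0.002], [0.3, 0.954, -0.001], [0.001, -0.001, -1.0]]
ft_force: [0.0, -1.6, -1.5]
grip_width: 0.0141
gripper_force: 59.1
```

```bash
python3 -c "
from h import *
cr()"
```

```text
t 19.3167 cradle x,y,z [-26.6   1.   17.2] hd 162.54 F [ 0.5 -1.5 -1.5] w 0.014050430711245504 59.05442833900452
```

>>> servo_tool(
  deltas="0.1 0 0 6 0 0 0; 0.1 0 0 5 0 0 0; 0.1 0 0 3 0 0 0; 0.1 0 0 1 0 0 0; 0.1 0 0 0 0 0 0",
)

```text
time_s: 19.73
position: [0.4585, 0.3158, 0.0031]
tool_rot: [[-0.954, 0.3, -0.0], [0.3, 0.954, -0.0], [0.0, -0.0, -1.0]]
ft_force: [0.6, 0.2, -0.7]
grip_width: 0.0143
gripper_force: 59.1
```

```bash
python3 -c "
from h import *
cr()"
```

```text
t 19.7333 cradle x,y,z [-26.4   1.3   3.1] hd 162.54 F [ 0.5  0.3 -0.7] w 0.014331363696846343 59.09997582435608
```

>>> servo_tool(
  deltas="0.1 0 0 1 0 0 0; 0.1 0 0 1 0 0 0; 0.1 0 0 1 0 0 0; 0.1 0 0 0.5 0 0 0; 0.1 0 0 0 0 0 0",
)

```text
time_s: 20.15
position: [0.4588, 0.316, 0.0009]
tool_rot: [[-0.954, 0.3, 0.001], [0.3, 0.954, 0.0], [-0.001, 0.001, -1.0]]
ft_force: [-1.9, -1.2, 9.0]
grip_width: 0.0141
gripper_force: 60.2
```

```bash
python3 -c "
from h import *
cr()"
```

```text
t 20.15 cradle x,y,z [-26.2   1.6   0.9] hd 162.55 F [-1.4 -1.7  9. ] w 0.014093398147566402 60.21692633628845
```

>>> servo_tool(
  deltas="0.45 0 0 0 0 0 0; 0.45 0 0 0 0 0 0; 0.45 0 0 0 0 0 0; 0.45 0 0 0 0 0 0; 0.45 0 0 -20 0 0 0; 0.45 0 0 -30 0 0 0; 0.45 0 0 -30 0 0 0; 0.45 0 0 -30 0 0 0",
)

```text
time_s: 20.82
position: [0.4584, 0.3158, 0.111]
tool_rot: [[-0.954, 0.3, -0.001], [0.3, 0.954, -0.0], [0.001, -0.0, -1.0]]
ft_force: [0.7, 0.6, -0.1]
grip_width: 0.0383
gripper_force: 0.0
```

Run:
```python
from h import *
np.set_printoptions(precision=4,suppress=True)
cr();p=rel();W=cloud(p);o=env.observe()
m=(np.hypot(W[...,0]-.4590,W[...,1]-.3145)<.016)&(W[...,2]>.045)&(W[...,2]<.085)
P=W[m];print("knob",len(P),np.percentile(P[:,2],[50,90,99]));k=P[P[:,2]>.058];print(cv2.minEnclosingCircle((k[:,:2]*1000).astype(np.float32)))
s=env.get_image("scene")
im=np.hstack([cv2.resize(p["img"][60:320,140:380],(369,400)),cv2.resize(s["img"][80:350,120:390],(400,400))]);save({"img":im},"w9")
```

```text
t 20.8167 cradle x,y,z [-26.5   1.2 111. ] hd 162.54 F [ 0.5  0.8 -0.1] w 0.03826225940376912 0.0
cheek+ 355 x [41.1 79.3] y [24.9 31.9 38.1] z 0.041
cheek- 269 x [40.9 79.4] y [-37.4 -32.1 -26.5] z 0.0409
packtop 5648 x [-2.6 76.3] y [-21.4  -0.6  20.1] z 0.0803
shelf 1298 x [-34.1  85.5] y [-30.9   2.4  31.3] z 0.044
knob 450 [0.0616 0.0626 0.0634]
((457.37225341796875, 315.36798095703125), 7.966407299041748)
```

View pics/w9.png

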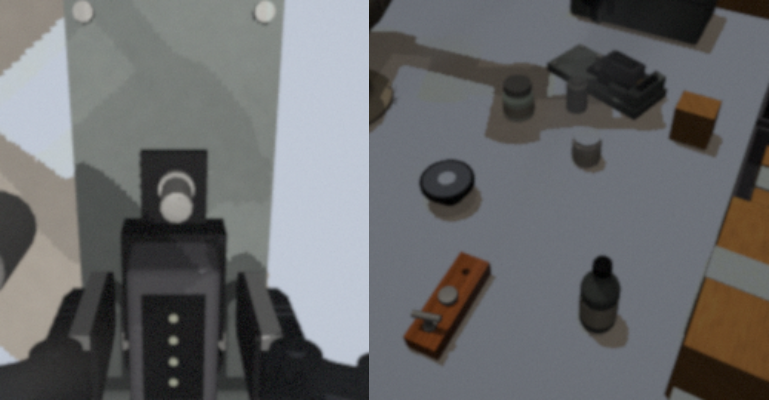

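The knob stands upright in the tongue (left, 176,205) with its top at 62 mm, as it should be seated; both other pins and all bystanders are in place. One check that the pack is still home.

Run:
```python
from h import *
for cam in("wrist","top"):
    p=env.get_image(cam);W=cloud(p);h=W[...,2];c,s=np.cos(np.radians(-17.5)),np.sin(np.radians(-17.5));D=W[...,:2]-[.4833,.3066]
    X=1000*(c*D[...,0]+s*D[...,1]);Y=1000*(c*D[...,1]-s*D[...,0])
    def g(n,m):
        if m.sum()>8: print(cam,n,m.sum(),"x",np.percentile(X[m],[0.5,2,98,99.5]).round(1),"y",np.percentile(Y[m],[1,99]).round(1))
    g("tongue",(abs(h-.028)<.003)&(abs(Y)<15)&(X<-5)&(X>-70))
    g("packtop",(abs(h-.0805)<.004)&(abs(Y)<30)&(X>-20)&(X<110))
    g("stop",(abs(h-.054)<.003)&(abs(Y)<50)&(X>70)&(X<130))
    g("base",(abs(h-.020)<.003)&(abs(Y)<60)&(X>-150)&(X<-50))
    g("cheek",(abs(h-.041)<.002)&(abs(abs(Y)-37)<9)&(X>20)&(X<95))
```

```text
wrist tongue 1098 x [-46.4 -46.2  -6.1  -5.9] y [-14.8  14.9]
wrist packtop 5428 x [-3.2 -2.4 76.4 78.7] y [-21.8  20.4]
wrist stop 1818 x [ 84.8  85.4 113.9 114.4] y [-44.1  46.8]
wrist base 14453 x [-131.2 -130.   -52.   -50.5] y [-54.4  53.4]
wrist cheek 691 x [32.9 34.3 85.5 85.9] y [-35.9  41.1]
top tongue 84 x [-45.4 -44.2  -6.2  -5.3] y [-14.9  14.3]
top packtop 409 x [ 0.3  2.5 79.9 81.1] y [-21.1  21.2]
top stop 297 x [ 77.6  87.2 115.6 116. ] y [-48.8  47.6]
top base 557 x [-129.1 -128.1  -52.   -50.6] y [-54.3  17.8]
top cheek 88 x [35.8 36.3 86.8 86.9] y [-42.9  44.7]
```

```bash
python3 -c "
from h import *
print(env.close_job())"
```

```text
the job is handed in; nothing more can be done
None
```

The pack is fully home on the rail with the detent holding it, the plain-knob locking pin is seated through the tongue into the cradle and released, and everything else on the bench was left in place; I handed the job in at about 21 s of the 69 s.

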